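Set up an edge-crush test: load the board, throw the pawl, lower the head

ROBOT

A 7-joint arm with a two-finger parallel gripper is mounted at the origin on the work surface. World frame = base frame: x ahead of the robot, y to its left, z up, the work surface at z = 0. Lengths are in m, angles in degrees, forces in N, time in s.
With the tool pointing down it reaches from about 0.425 to 0.875 m from the base axis. Payload 4.7 kg.
Tool frame: the origin (TCP) lies midway between the tips of the shut fingers; the grasp point (between the pads) lies 19 mm behind it; z points along the fingers, y is the line along which they close (so a half turn about z gives the same grasp; the last joint's range is limited). The gripper opens to 87 mm and grips with 3 to 60 N. Pads are 19 mm wide; open, the fingers measure 117 mm over their backs; the gripper's body (75 mm by 190 mm) begins 51 mm behind the grasp point.
Start: joints at [71.11, 18.392, -4.016, 83.108, 1.295, 78.541, -3.26], TCP at [0.219, -0.612, 0.223] pointing down, gripper open.
Joint ranges: [-163.93, 163.93], [-17.29, 119.83], [-79.2, 71.16], [3.27, 140.29], [-89.18, 269.18], [5.43, 117.66], [-154.24, 154.24]. Speed limits (degrees/s): [147.25, 147.25, 180, 180, 180, 180, 180].

INTERFACE

Orientations are given as [roll, pitch, yaw] about the fixed x, y, z axes, in that order (R = Rz(yaw) Ry(pitch) Rx(roll)).
In Python, from cell import env gives the robot as it stands.
- The arm moves only by the tool step_arm, never from a script. Its argument "moves" is a list of rows, each an object with "dp": the shift along the tool's x, y, z in mm, a list of three; "dr": the turn, a rotation vector about the tool's x, y, z in rad, a list of three; "fingers": the closure, from 0 (fully open) to 1 (shut). In form: [{"dp": [dx, dy, dz], "dr": [ax, ay, az], "fingers": fingers}, ...]. A call has exactly 5 rows; each row shifts and turns the commanded pose from where the row before left it, along the tool's axes as they then stand; what a row does not reach is not made up. A row lasts 1/8 s, in which the tool goes at most 62.5 mm and 10.7 degrees, less where a joint would pass 70% of its speed; a pose out of reach is approached as far as the arm can. A call with a gripper value outside its range is refused whole. The fingers move at their own pace and stop on an object; "squeeze" is the grip in N (left out, the last holds). Time passes only in rows, so rows that do not move let the fingers close, or fill a call up. It gives the time, the measured TCP pose, the force, the opening and the grip force at its end, in the units of the state.
- env.get_obs(): the state, without advancing time (a new reading comes with each control period).
- env.read_camera(name): name is "scene" or "top"; returns the picture (384x512x3 uint8, red, green, blue); there is no depth.
- env.camera_model(name): a dict with "fx", "fy", "cx", "cy" (pixels), "R" (3x3) and "t" (3): a world point X has camera coordinates R X + t. Camera axes: x right, y down, z forward; pixel columns grow to the right and rows downward; lengths in m; the calibration is good to about 2 mm. A picture is of the moment at which its call begins. camera_model takes no time and is no camera call.
- env.sign_off(): hands the job in; it is judged then, once.
The state is a dict: "time_s": time; "qpos": joint angles; "joint_velocities": joint speeds; "effort": joint torques, N m; "tool_pos": TCP position; "tool_rot": TCP orientation; "force": force on the tool from outside, world axes, zero at the start; "wrist_torque": the same for the moment, N m; "grip_width": finger opening in m; "grasp_force": force on a finger pad.
Only numpy, scipy, OpenCV 4.12 (cv2) and the standard library are available. Lean on these libraries where they do the work, as an engineer would, in place of code of your own. Each camera call takes 0.05 s, during which the arm holds its last target. There are 200 camera calls.

TASK

Take the cardboard specimen from its rack and slide it edgewise down between the upright guides of the crush press until it is fully home. Then pick up the release rod and, with the rod and not the gripper, flick the ratchet pawl up and right over so that it stays thrown back, and lay the rod back in its rest. Last, lower the press head gently by its post until the platen rests on the top edge of the board, and leave everything else on the bench where it stands.

Things in the scene. Friction and masses are not known exactly. Their poses are not given: they have to be found in the camera images.
- press: white and grey bench crush press, fixed. Base plate x -120..100, y -115..145, 45 mm thick; origin on the bench, x away from the robot, y towards its tower, z up. Tower 100 x 100 mm, 340 high, at x -50..50, y 30..130. The head stands out from the tower to -y over the board guides, leaving 200 mm below it when up.
- guide_seat (a point): middle of the floor between the two board guides (press x -30, y -45, z 45 mm); axes as the press. The guides are U channels facing each other along press x, 148 mm clear between ends, slot 11 mm wide across y, 45 mm high above this floor, then mouths flared to 22 mm, up to 57 mm above it. The board stands here in the press's x-z plane, its origin on this point.
- specimen: stiff cardboard specimen, 140 (x) x 8 (y) x 100 (z) mm, about 40 g, standing on its long edge in the rack; origin at the middle of its lower edge, x along it, z up. Symmetric, either end may point ahead.
- specimen_rack: grey plastic rack, fixed: base 180 x 70 x 60 mm, two pairs of cheeks at x -50 and +50 (each 16 mm long) that form an 11 mm slot along x, 35 mm high above the base top. Origin on the bench under the middle.
- rod: release rod lying level along its own x: black square handle 22 x 22 mm from x -80 to +10, steel shaft 12 mm across from x +10 to +110 (the tip); about 140 g, balance point about x +5. Origin on its axis.
- rod_rest: grey metal rest for the rod, fixed: base 180 x 70 x 10 mm, two notched uprights 10 mm thick: x -68 (notch 28 wide, floor z 39, for the handle) and x +75 (notch 18 wide, floor z 44, for the shaft); notch walls 18 high. The rod lies along the rest's x, axis 50 mm above the bench, origin over the rest's, tip to its +x. Origin on the bench under the middle.
- head_travel (a joint): how far the press head has come down, m: 0 at the top, end stop at 0.13. With the board home the platen meets its top edge at 0.100. The head stays wherever it is left (friction); about 4 N down moves it. While the pawl is engaged it is blocked.
- head_grip (a point): point on the axis of the head's upright black post, 70 mm above the platen's underside, where to grip; post 24 mm thick, standing from 40 to 88 mm above the platen's underside, with a ball of 28 mm on its top (to 102 mm). Over the platen's middle, press x 0, y -45; moves with the head.
- tape_roll: bystander: clear roll 100 mm across, 24 high, lying flat; origin underneath
- weight: bystander: steel calibration weight 56 mm across, 74 high; origin underneath
- jar: bystander: glass jar 60 mm across, 90 high; origin underneath
- wrench: bystander: wrench lying flat
- brush: bystander: brush lying flat
- wheel_hub (a point): centre of the toothed ratchet wheel, 80 mm across, 14 thick, axis along press x, on the tower's face that looks to press -x (press x -67, y 60, z 220 mm). It is geared to the head; the pawl lies on top of it and stops the head from going down more than about 10 mm.
- pawl_turn (a joint): turn of the ratchet pawl, rad: 0 engaged (lying level from its pivot towards press -y on top of the wheel, arm 73 mm long), grows as its free end is lifted. Light; drops back by its own weight if let go before upright (1.57); past upright it falls over to its stop at 2.0 and stays.
- pawl: steel ratchet pawl; origin on its pivot (press x -67, y 122, z 273 mm), pivot axis along press x; engaged, its axes are the press's. Arm 10 thick, 14 wide, reaching to y -73. A lift tab 24 mm wide (y -54..-30), 8 thick (z -4..4) sticks out from the arm towards the robot to x -57; in front of the wheel (own x -57..-8) its underside is free.
- head: press head: steel platen 100 mm across, 12 thick below; origin at the centre of the platen's underside (press x 0, y -45), 245 mm above the bench when up. The grey block on it spans press x -55..55, y -90..25, from 12 to 40 mm above the platen's underside.
Not all that is in view belongs to the job. Several things have the shape of the rod; the one meant has the colours described above. Several things have the shape of the specimen; the one meant has the colours described above.

How it is judged (in metres and radians):
On the way, in this order (a step that is already met when the one before it is completed fails the run):
1. the board stands fully home in the guides and is let go (distance between specimen and guide_seat below 0.007 m and z of specimen in the frame of guide_seat below 0.003 m and angle between the x axis of specimen and the x axis of press, either way round below 0.06 rad and contact force between the fingers and specimen below 0.1 N), for 0.2 s.
2. the rod is lifting the pawl by its tab (value of joint pawl_turn above 0.3 rad and contact force between rod and pawl above 0.05 N).
3. the pawl is thrown right over and stays back (value of joint pawl_turn above 1.75 rad), for 0.3 s.
4. the rod lies back in its rest, let go (horizontal distance between rod and rod_rest below 0.03 m and z of rod in the frame of rod_rest between 0.044 and 0.056 m and angle between the x axis of rod and the x axis of rod_rest, either way round below 0.12 rad and contact force between the fingers and rod below 0.1 N), for 0.2 s.
5. the platen rests on the board's top edge (value of joint head_travel between 0.097 and 0.104 m), for 0.1 s.
At the end, for the whole second after the job is handed in: Board home in the guides (within 7 mm of the seat, at most 3 mm high, in line within 0.06 rad); pawl over 1.75 rad; rod released in its rest (within 30 mm, axis 44 to 56 mm high, in line within 0.12 rad), still; head down on the board (0.097 to 0.104 m), still (all of step 5 and distance between specimen and guide_seat below 0.007 m and z of specimen in the frame of guide_seat below 0.003 m and angle between the x axis of specimen and the x axis of press, either way round below 0.06 rad and value of joint pawl_turn above 1.75 rad and horizontal distance between rod and rod_rest below 0.03 m and z of rod in the frame of rod_rest between 0.044 and 0.056 m and angle between the x axis of rod and the x axis of rod_rest, either way round below 0.12 rad and linear speed of rod below 0.02 m/s and linear speed of head below 0.01 m/s); the robot touches nothing.
It fails at once if the gripper touches the pawl (contact force between any of the fingers, the arm and pawl above 0.5 N).
It fails at once if the platen is driven hard onto the board (contact force between head and specimen above 50 N).
It fails at once if a bystander is moved more than 30 mm (distance of any of tape_roll, weight, jar, wrench, brush from where it was at the start of the episode above 0.03 m).
It also fails if it takes over 72 s, if anything falls off the work surface, if the arm or the gripper's body presses on something with over 40 N, if the wrist force passes 120 N, or if a joint passes its speed limit or range.

## Working session

There is one attempt and no reset: what is moved stays moved. The work goes in short steps, Python scripts to look and compute and a tool call to move; the robot and the scene stay as the last step left them, time stands still between calls to the robot, and variables do not carry over. Pictures are saved under pics/ and viewed, at most 10 in all, crops included, and the job is handed in when it is done.

Besides the shell and the picture viewer there is one more tool, called as name([rows], argument=value, ...), one row to a line, values as JSON. step_arm: Moves the arm, as the interface text tells. Its arguments: {"type":"object","properties":{"moves":{"type":"array","items":{"type":"object","properties":{"dp":{"type":"array","items":{"type":"number"}},"dr":{"type":"array","items":{"type":"number"}},"fingers":{"type":"number"}}}},"squeeze":{"type":"number"}},"required":["moves"]}

```bash
mkdir -p pics; ls; python3 - <<'E'
from cell import env
import cv2,numpy as np
print(env.get_obs())
for n in("scene","top"):
    cv2.imwrite(f"pics/{n}0.png",env.read_camera(n)[:,:,::-1])
    m=env.camera_model(n);print(n,m)
E
```

```text
pics
{'time_s': 0.0, 'qpos': array([71.11057048, 18.44055471, -4.01656236, 83.17371067,  1.29753477,
       78.54034828, -3.26252831]), 'joint_velocities': array([-0.11853697, -0.00255494,  0.03965775,  0.03922892,  0.07803333,
       -0.09446964,  0.01920089]), 'effort': array([-3.48665862e-04, -4.91289997e+01, -4.04113596e-01, -3.12529635e+01,
       -6.40737475e-02,  4.36556130e-02,  1.66960035e-04]), 'tool_pos': array([ 0.21884821, -0.61147451,  0.22145516]), 'tool_rot': array([-1.79890774e+02,  7.81287991e-03,  1.96981162e+01]), 'force': array([ 0.29974431, -0.31409757,  0.29241271]), 'wrist_torque': array([ 0.01923542, -0.01274449, -0.02714094]), 'grasp_force': 0.0, 'grip_width': 0.08722778576242017}
scene {'fx': 469.5278689615751, 'fy': 469.5278689615751, 'cx': 263.9841640286818, 'cy': 187.73884598370404, 'R': array([[-0.45900266,  0.8884338 , -0.00139303],
       [ 0.57027939,  0.29342754, -0.76725595],
       [-0.68124737, -0.35296694, -0.64133951]]), 't': array([ 0.21100787, -0.09888814,  1.92208705])}
top {'fx': 497.5832857569918, 'fy': 497.5832857569918, 'cx': 251.47977743062094, 'cy': 202.50233934238375, 'R': array([[ 9.22822388e-04, -9.99889690e-01,  1.48241966e-02],
       [-9.95640039e-01, -2.30141340e-03, -9.32502889e-02],
       [ 9.32741190e-02, -1.46735102e-02, -9.95532333e-01]]), 't': array([-0.00923522,  0.46594008,  1.5972413 ])}
```

View pics/scene0.png

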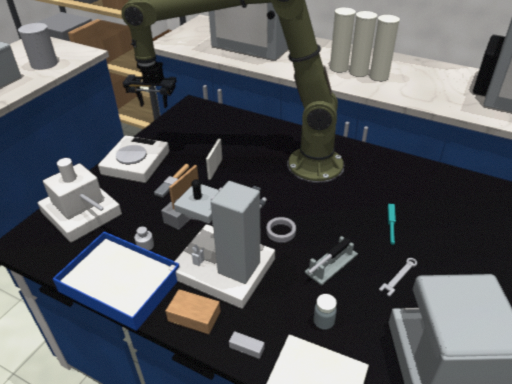

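View pics/top0.png

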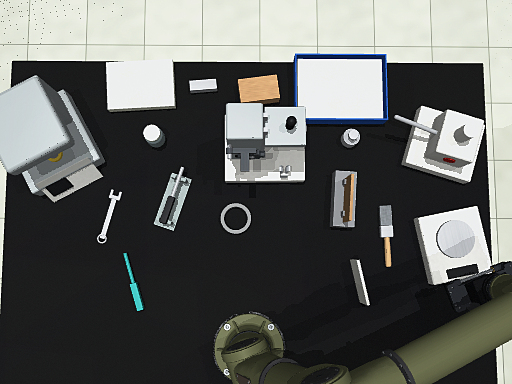

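```bash
python3 - <<'E'
import cv2
t=cv2.imread("pics/top0.png")[95:240,150:365]
cv2.imwrite("pics/c1.png",cv2.resize(t,None,fx=3.7,fy=3.7,interpolation=cv2.INTER_CUBIC))
t=cv2.imread("pics/scene0.png")[135:305,150:365]
cv2.imwrite("pics/c2.png",cv2.resize(t,None,fx=3.5,fy=3.5,interpolation=cv2.INTER_CUBIC))
E
```

```text
(no output)
```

View pics/c1.png

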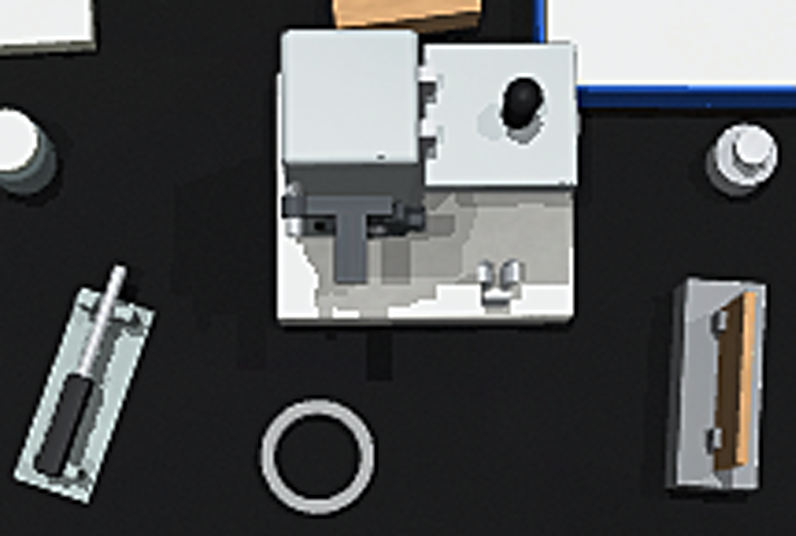

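View pics/c2.png

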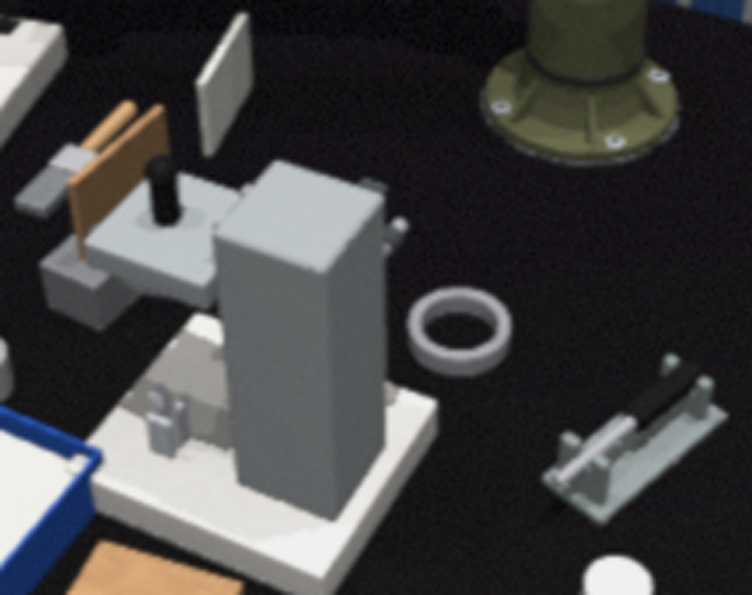

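Candidates in the top view: board — brown in the rack (345,195), pale decoy (360,282), tan block (258,88), so the brown one in the rack. Rod — black/steel in the rest (172,199), teal decoy (133,282), so the black/steel one. The crops confirm both; the press is at about (265,145), tower to the left (+y).

```bash
cat > h.py <<'E'
import cv2,numpy as np
from cell import env
def ray(n,uv,z):
    m=env.camera_model(n);uv=np.atleast_2d(np.asarray(uv,float))
    d=np.c_[(uv[:,0]-m["cx"])/m["fx"],(uv[:,1]-m["cy"])/m["fy"],np.ones(len(uv))]@m["R"]
    c=-m["R"].T@m["t"]
    return c+d*((z-c[2])/d[:,2])[:,None]
def proj(n,P):
    m=env.camera_model(n);q=np.atleast_2d(P)@m["R"].T+m["t"]
    return np.c_[q[:,0]/q[:,2]*m["fx"]+m["cx"],q[:,1]/q[:,2]*m["fy"]+m["cy"]]
def rect(n,mask,z,box):
    x0,y0,x1,y1=box;k=np.zeros_like(mask);k[y0:y1,x0:x1]=mask[y0:y1,x0:x1]
    c=max(cv2.findContours(k,cv2.RETR_EXTERNAL,cv2.CHAIN_APPROX_NONE)[0],key=cv2.contourArea)
    f=np.zeros_like(mask);cv2.drawContours(f,[c],-1,255,-1)
    v,u=np.nonzero(f)
    e=np.concatenate([np.c_[u+a,v+b] for a in(-.5,.5) for b in(-.5,.5)])
    P=ray(n,e,z)[:,:2]
    r=cv2.minAreaRect((P*1000).astype(np.float32));A=ray(n,np.c_[u,v],z)[:,:2]
    d=np.linalg.svd(A-A.mean(0),full_matrices=False)[2][0]
    return r,A.mean(0)*1000,np.degrees(np.arctan2(d[1],d[0])),len(u)
E
python3 - <<'E'
from h import *
t=cv2.imread("pics/top0.png");s=cv2.cvtColor(t,cv2.COLOR_BGR2HSV)
for n,p in dict(tower=(245,120),towerfront=(245,142),head=(300,130),base=(240,175),boardtop=(351,195),boardside=(347,195),rackb=(337,195),handle=(168,212),shaft=(178,183),restb=(165,205),bench=(200,200)).items(): print(n,s[p[1],p[0]])
for y in (180,190,200,210): print(y,s[y,340:360].tolist())
E
```

```text
tower [ 94   8 226]
towerfront [90 14 75]
head [ 99   8 224]
base [ 36   7 186]
boardtop [ 15 115 218]
boardside [ 15 117  70]
rackb [105  10 156]
handle [120  15  70]
shaft [110  12 130]
restb [135  43  24]
bench [90 18 29]
180 [[105, 10, 153], [110, 10, 160], [105, 10, 98], [110, 22, 35], [110, 14, 106], [105, 14, 177], [16, 30, 112], [16, 150, 63], [15, 122, 69], [16, 124, 64], [16, 119, 47], [15, 113, 241], [15, 119, 228], [15, 128, 224], [106, 36, 178], [102, 14, 178], [110, 12, 125], [0, 0, 11], [120, 10, 25], [0, 0, 26]]
190 [[105, 13, 157], [103, 11, 156], [101, 13, 159], [108, 19, 173], [16, 82, 84], [15, 137, 65], [15, 120, 70], [16, 120, 70], [15, 118, 69], [16, 123, 60], [16, 117, 87], [15, 116, 240], [15, 123, 228], [27, 44, 201], [105, 26, 175], [106, 14, 203], [105, 26, 20], [105, 26, 20], [90, 9, 27], [120, 9, 29]]
200 [[111, 11, 157], [103, 11, 156], [107, 14, 163], [105, 4, 133], [15, 166, 60], [16, 128, 68], [16, 122, 69], [16, 124, 70], [15, 120, 66], [15, 121, 55], [16, 115, 182], [15, 119, 215], [15, 129, 215], [107, 33, 178], [108, 14, 177], [108, 10, 127], [90, 43, 6], [120, 11, 24], [100, 27, 28], [120, 17, 30]]
210 [[114, 8, 162], [107, 11, 168], [107, 16, 145], [14, 39, 99], [16, 68, 82], [15, 139, 64], [16, 126, 69], [16, 118, 69], [17, 121, 61], [15, 117, 85], [15, 116, 224], [15, 124, 212], [15, 57, 183], [105, 23, 176], [103, 12, 187], [100, 31, 25], [105, 26, 20], [120, 19, 27], [120, 9, 28], [90, 18, 29]]
```

```bash
python3 - <<'E'
from h import *
t=cv2.imread("pics/top0.png");s=cv2.cvtColor(t,cv2.COLOR_BGR2HSV)
def M(lo,hi): return cv2.inRange(s,np.array(lo),np.array(hi))
f=lambda a:np.round(np.array(a,float),1)
r=lambda n,m,z,b:print(n,*[x if np.isscalar(x) else [f(y) for y in x] if isinstance(x,tuple) else f(x) for x in rect("top",m,z,b)])
g=M((0,0,200),(180,40,255))
r("tower",g,.34,(220,100,264,141))
r("headblock",g,.285,(265,100,308,147))
r("boardtop",M((8,80,150),(25,255,255)),.16,(338,165,362,228))
r("rack",cv2.bitwise_or(M((0,0,110),(180,255,255)),M((8,80,40),(25,255,255))),.06,(325,165,358,228))
# hand-picked edges from crop c1
o=lambda p:np.array([(a+.5)/3.7-.5+b for a,b in zip(p,(150,95))])
for n,p,z in [("baseFL",(277,319),.045),("baseFR",(574,317),.045),("handle bl",(36,470),.061),("handle br",(58,474),.061),("handle tl",(68,374),.061),("handle tr",(95,378),.061),("tip",(119,266),.053),("shaft start",(85,376),.056),
 ("rest bl",(15,480),.01),("rest br",(88,503),.01),("rest tr",(155,310),.01),("rest tl",(82,290),.01),("guideA",(501,265),.102)]:
    print(n,f(ray("top",o(p),z)[0]*1000))
v,u=np.nonzero(M((0,0,50),(180,40,95))[195:230,155:178]);A=ray("top",np.c_[u+155,v+195],.061)[:,:2]*1000;print("blk",f(A.mean(0)),len(u))
E
```

```text
tower [array([656. ,  17.5]), array([94.8, 95.8]), np.float64(0.2)] [656.   16.3] 176.0303058128179 1222
headblock [array([ 665.6, -100.2]), array([119.7, 127.8]), np.float64(89.9)] [ 658.5 -100.6] 134.70843589891953 1589
boardtop [array([ 472. , -304.5]), array([ 11. , 139.1]), np.float64(86.3)] [ 473.5 -304.5] 176.27513142639563 124
rack [array([ 477. , -304.8]), array([ 71.8, 181.8]), np.float64(86.3)] [ 476.4 -304.7] 176.3646161484088 1198
baseFL [533.6  78.7  45. ]
baseFR [ 536.1 -180.    45. ]
handle bl [400.9 282.7  61. ]
handle br [397.5 263.9  61. ]
handle tl [483.3 256.8  61. ]
handle tr [479.9 233.7  61. ]
tip [578.4 215.5  53. ]
shaft start [482.1 243.   56. ]
rest bl [394.9 309.6  10. ]
rest br [374.7 245.2  10. ]
rest tr [546.1 188.5  10. ]
rest tl [563.8 253.5  10. ]
guideA [ 572.1 -111.8  102. ]
blk [437.6 255.6] 198
```

```bash
python3 - <<'E'
from h import *
g=cv2.cvtColor(cv2.imread("pics/top0.png"),cv2.COLOR_BGR2GRAY).astype(float)
def edge(horiz,a,b,lo,hi):  # steepest subpixel step along cols (horiz) averaged over band a..b
    p=(g[a:b,lo:hi].mean(0) if horiz else g[lo:hi,a:b].mean(1)); d=np.abs(np.diff(p)); i=int(d.argmax()); j=slice(max(i-2,0),i+3)
    w=np.where(d[j]>.25*d[i],d[j],0);k=np.arange(len(d))[j]; return lo+.5+(w*k).sum()/w.sum()
X=lambda c,r,z:ray("top",[c,r],z)[0]*1000
for n,z,R,C in [("towL",.34,[(106,118),(126,138)],(222,230)),("towR",.34,[(110,116),(131,138)],(258,266)),("baseL",.045,[(150,158),(170,180)],(221,229)),("baseR",.045,[(150,158),(170,180)],(300,310)),("headR",.285,[(110,120),(130,142)],(301,310))]:
    for a,b in R:
        print(n,X(edge(1,a,b,*C),(a+b-1)/2,z).round(1))
for n,z,C,R in [("towF",.34,[(229,240),(250,260)],(134,146)),("towB",.34,[(229,238),(250,260)],(100,108)),("baseF",.045,[(230,240),(255,275),(285,302)],(176,188)),("headF",.285,[(268,280),(290,303)],(140,150)),("headB",.285,[(268,280),(290,303)],(102,110))]:
    for a,b in C:
        print(n,X((a+b-1)/2,edge(0,a,b,*R),z).round(1))
# post ball in both views -> triangulate
O=[]
for n,box in (("top",(284,112,300,134)),("scene",(190,178,204,202))):
    im=cv2.imread(f"pics/{n}0.png");k=cv2.inRange(im,(0,0,0),(50,50,50))
    x0,y0,x1,y1=box;v,u=np.nonzero(k[y0:y1,x0:x1]);u+=x0;v+=y0;print(n,len(u),u.min(),u.max(),v.min(),v.max())
    for z in(.275+.01,.333): print(n,z)
print(proj("top",[[.655,-.11,.333],[.655,-.11,.285]]),proj("scene",[[.655,-.11,.333],[.655,-.11,.285]]))
E
```

```text
towL [678.7  65.8 340. ]
towL [624.6  66.2 340. ]
towR [676.5 -34.4 340. ]
towR [618.3 -32.  340. ]
baseL [622.8  78.2  45. ]
baseL [554.2  78.9  45. ]
baseR [ 623.8 -179.9   45. ]
baseR [ 555.  -179.3   45. ]
headR [ 686.7 -152.6  285. ]
headR [ 627.5 -153.6  285. ]
towF [606.2  42.6 340. ]
towF [607.4 -11.6 340. ]
towB [703.2  45.6 340. ]
towB [705.6 -11.6 340. ]
baseF [532.5  46.6  45. ]
baseF [533.5 -50.   45. ]
baseF [ 534.6 -142.    45. ]
headF [600.4 -65.1 285. ]
headF [ 600.5 -127.2  285. ]
headB [709.  -65.5 285. ]
headB [ 709.3 -128.   285. ]
top 110 286 296 116 129
top 0.28500000000000003
top 0.333
scene 165 191 203 178 198
scene 0.28500000000000003
scene 0.333
[[291.29338275 121.22096865]
 [289.65369512 125.6615745 ]] [[196.20337349 183.0013127 ]
 [197.7935499  196.09355432]]
```

```bash
cat >> h.py <<'E'
from scipy.spatial.transform import Rotation as Ro, Slerp
def tool(yaw,tilt=0): return Ro.from_euler("z",yaw,degrees=True)*Ro.from_euler("x",180,degrees=True)*Ro.from_euler("y",tilt,degrees=True)
def plan(*targets):
    """each target: (xyz mm of TCP, yaw, tilt, rows) -> rows in tool axes"""
    o=env.get_obs();p=np.array(o["tool_pos"])*1000;R=Ro.from_euler("xyz",o["tool_rot"],degrees=True)
    print("t",round(o["time_s"],2),"tcp",p.round(1),o["tool_rot"].round(1),"F",o["force"].round(1),"w",round(o["grip_width"]*1000,1),"gf",round(o["grasp_force"],1),"q",o["qpos"].round(0))
    for X,yaw,tilt,n in targets:
        X=np.array(X,float);T=tool(yaw,tilt);rv=(R.inv()*T).as_rotvec()/n
        for i in range(n):
            d=R.inv().apply((X-p)/(n-i));d=d.round(1);rr=rv.round(3)
            print(f'{{"dp":[{d[0]:g},{d[1]:g},{d[2]:g}],"dr":[{rr[0]:g},{rr[1]:g},{rr[2]:g}]}}')
            p=p+R.apply(d);R=R*Ro.from_rotvec(rr)
        print("--")
E
python3 -c "
from h import *
plan(((434,-302,232),-3.7,30,10))"
```

```text
t 0.1 tcp [ 218.9 -611.5  221.6] [-179.9    0.    19.7] F [-0.1 -0.4 -0.5] w 86.8 gf 0.0 q [71. 18. -4. 83.  1. 79. -3.]
{"dp":[30.7,-21.9,-1],"dr":[-0.011,0.052,0.04]}
{"dp":[29.8,-23.1,0.3],"dr":[-0.011,0.052,0.04]}
{"dp":[28.8,-24.3,1.6],"dr":[-0.011,0.052,0.04]}
{"dp":[27.7,-25.4,2.8],"dr":[-0.011,0.052,0.04]}
{"dp":[26.5,-26.6,3.9],"dr":[-0.011,0.052,0.04]}
{"dp":[25.2,-27.6,4.9],"dr":[-0.011,0.052,0.04]}
{"dp":[23.7,-28.7,5.9],"dr":[-0.011,0.052,0.04]}
{"dp":[22.3,-29.7,6.8],"dr":[-0.011,0.052,0.04]}
{"dp":[20.7,-30.6,7.6],"dr":[-0.011,0.052,0.04]}
{"dp":[19,-31.4,8.2],"dr":[-0.011,0.052,0.04]}
--
```

step_arm([
  {"dp":[31,-22,-1],"dr":[-0.011,0.052,0.04],"fingers":0},
  {"dp":[30,-23,0],"dr":[-0.011,0.052,0.04],"fingers":0},
  {"dp":[29,-24,2],"dr":[-0.011,0.052,0.04],"fingers":0},
  {"dp":[28,-25,3],"dr":[-0.011,0.052,0.04],"fingers":0},
  {"dp":[26,-27,4],"dr":[-0.011,0.052,0.04],"fingers":0},
])

```text
time_s: 0.72
tool_pos: [0.3278, -0.456, 0.2267]
tool_rot: [178.4, -15.2, 8.3]
force: [-0.1, 0.3, -0.8]
grip_width: 0.0869
grasp_force: 0.0
```

step_arm([
  {"dp":[25,-28,5],"dr":[-0.011,0.052,0.04],"fingers":0},
  {"dp":[24,-29,6],"dr":[-0.011,0.052,0.04],"fingers":0},
  {"dp":[22,-30,7],"dr":[-0.011,0.052,0.04],"fingers":0},
  {"dp":[21,-31,8],"dr":[-0.011,0.052,0.04],"fingers":0},
  {"dp":[19,-31,8],"dr":[-0.011,0.052,0.04],"fingers":0},
])

```text
time_s: 1.35
tool_pos: [0.4353, -0.3003, 0.2313]
tool_rot: [179.9, -30.3, -3.8]
force: [0.2, -0.2, 0.1]
grip_width: 0.0869
grasp_force: 0.0
```

```bash
python3 -c "
from h import *
plan(((434,-302,126),-3.7,30,5))"
```

```text
t 1.35 tcp [ 435.3 -300.3  231.3] [179.9 -30.3  -3.8] F [ 0.2 -0.2  0.1] w 86.9 gf 0.0 q [ 63. -13. -16. 121. -30.  53. -32.]
{"dp":[-10.8,0.3,18.1],"dr":[0,-0.001,-0]}
{"dp":[-10.8,0.3,18.1],"dr":[0,-0.001,-0]}
{"dp":[-10.8,0.4,18.1],"dr":[0,-0.001,-0]}
{"dp":[-10.8,0.3,18.1],"dr":[0,-0.001,-0]}
{"dp":[-10.8,0.4,18],"dr":[0,-0.001,-0]}
--
```

step_arm([
  {"dp":[-10.8,0.3,18.1],"dr":[0,0,0],"fingers":0},
  {"dp":[-10.8,0.3,18.1],"dr":[0,0,0],"fingers":0},
  {"dp":[-10.8,0.4,18.1],"dr":[0,0,0],"fingers":0},
  {"dp":[-10.8,0.3,18.1],"dr":[0,0,0],"fingers":0},
  {"dp":[-10.8,0.4,18],"dr":[0,0,0],"fingers":0},
])

```text
time_s: 1.98
tool_pos: [0.4334, -0.3031, 0.1254]
tool_rot: [179.9, -30.2, -3.7]
force: [0.0, -0.4, 0.3]
grip_width: 0.0871
grasp_force: 0.0
```

step_arm([
  {"dp":[0,0,0],"dr":[0,0,0],"fingers":1},
  {"dp":[0,0,0],"dr":[0,0,0],"fingers":1},
  {"dp":[0,0,0],"dr":[0,0,0],"fingers":1},
  {"dp":[0,0,0],"dr":[0,0,0],"fingers":1},
  {"dp":[0,0,0],"dr":[0,0,0],"fingers":1},
], squeeze=20)

```text
time_s: 2.6
tool_pos: [0.4339, -0.3036, 0.1268]
tool_rot: [179.8, -30.3, -3.7]
force: [0.3, -0.3, -0.8]
grip_width: 0.0452
grasp_force: 0.0
```

```bash
python3 -c "
from h import *
plan(((434,-302,160),-3.7,30,2),((434,-302,205),-3.7,30,3))
i=env.read_camera('top')[:,:,::-1];cv2.imwrite('pics/t1.png',i)
j=env.read_camera('scene')[:,:,::-1];cv2.imwrite('pics/s1.png',j)
a=cv2.resize(i[150:290,280:420],None,fx=2.8,fy=2.8);b=cv2.resize(j[110:250,110:250],None,fx=2.8,fy=2.8);cv2.imwrite('pics/g1.png',np.hstack([a,b]))"
```

```text
t 2.6 tcp [ 433.9 -303.6  126.8] [179.8 -30.3  -3.7] F [ 0.3 -0.3 -0.8] w 45.2 gf 0.0 q [ 62.  -6. -16. 128. -35.  40. -24.]
{"dp":[8.4,-0.7,-14.3],"dr":[0.001,-0.002,-0]}
{"dp":[8.3,-0.8,-14.3],"dr":[0.001,-0.002,-0]}
--
{"dp":[7.5,0,-13],"dr":[0,-0,-0]}
{"dp":[7.5,0,-13],"dr":[0,-0,-0]}
{"dp":[7.5,0,-13],"dr":[0,-0,-0]}
--
```

View pics/g1.png

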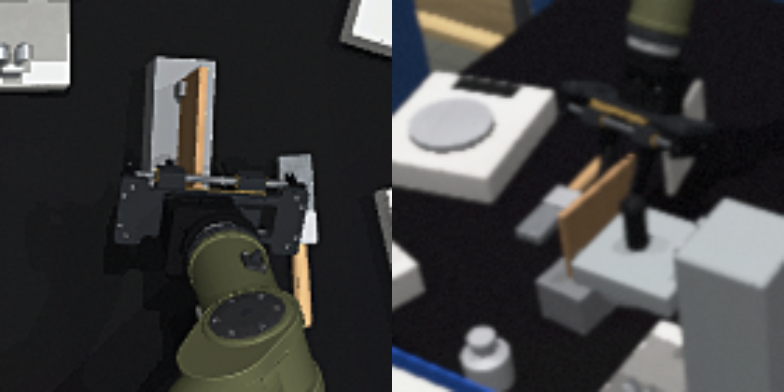

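The gripper straddles the near end of the brown board, which is still in its rack; fingers half closed. Keep closing.

step_arm([
  {"dp":[0,0,0],"dr":[0,0,0],"fingers":1},
  {"dp":[0,0,0],"dr":[0,0,0],"fingers":1},
  {"dp":[0,0,0],"dr":[0,0,0],"fingers":1},
  {"dp":[0,0,0],"dr":[0,0,0],"fingers":1},
  {"dp":[0,0,0],"dr":[0,0,0],"fingers":1},
], squeeze=20)

```text
time_s: 3.32
tool_pos: [0.4337, -0.3034, 0.1264]
tool_rot: [179.9, -30.2, -3.7]
force: [0.2, -0.6, -0.0]
grip_width: 0.0076
grasp_force: 20.0
```

step_arm([
  {"dp":[0,0,0],"dr":[0,0,0],"fingers":1},
  {"dp":[5,0,-8.7],"dr":[0,0,0],"fingers":1},
  {"dp":[10,0,-17.3],"dr":[0,0,0],"fingers":1},
  {"dp":[10,0,-17.3],"dr":[0,0,0],"fingers":1},
  {"dp":[10,0,-17.3],"dr":[0,0,0],"fingers":1},
])

```text
time_s: 3.95
tool_pos: [0.4335, -0.3033, 0.1978]
tool_rot: [179.8, -30.3, -3.7]
force: [0.2, -0.8, -0.3]
grip_width: 0.0077
grasp_force: 20.0
```

```bash
python3 -c "
from h import *
t=env.read_camera('top')[:,:,::-1].copy();j=env.read_camera('scene')[:,:,::-1];cv2.imwrite('pics/t2.png',t);cv2.imwrite('pics/s2.png',j)
plan(((434,-302,215),-3.7,30,2))
s=cv2.cvtColor(t,cv2.COLOR_BGR2HSV);z=env.get_obs()['tool_pos'][2]-.1268+.16
m=cv2.inRange(s,np.array((8,80,150)),np.array((25,255,255)));print(z,rect('top',m,z,(330,150,370,215)))
s=cv2.cvtColor(j,cv2.COLOR_BGR2HSV);m=cv2.inRange(s,np.array((5,70,40)),np.array((25,255,255)));m[:, :165]=0;m[:,245:]=0;m[:100]=0;m[230:]=0
c=max(cv2.findContours(m,cv2.RETR_EXTERNAL,cv2.CHAIN_APPROX_NONE)[0],key=cv2.contourArea);print(cv2.approxPolyDP(c,2,True)[:,0].tolist())
"
```

```text
t 4.05 tcp [ 434.6 -304.7  199.8] [179.6 -30.5  -3.6] F [ 0.9 -0.8 -0.2] w 8.0 gf 20.0 q [ 63. -12. -15. 123. -31.  49. -30.]
{"dp":[3.5,-1.3,-6.8],"dr":[0.003,-0.004,0.001]}
{"dp":[3.5,-1.2,-6.7],"dr":[0.003,-0.004,0.001]}
--
0.23299426441804147 (((487.1305847167969, -305.96539306640625), (10.85465145111084, 109.53260803222656), 86.18159484863281), array([ 488.1978689 , -306.13047277]), np.float64(176.06019757846403), 105)
[[190, 149], [165, 167], [169, 193], [196, 171], [195, 158], [192, 162], [187, 160]]
```

Board lifted cleanly, but the gripper body would come too close to the ratchet wheel at the press, so I set it back and regrip about 13 mm nearer the board's end.

step_arm([
  {"dp":[-10,-0.5,17.3],"dr":[0,0,0],"fingers":1},
  {"dp":[-10,-0.5,17.3],"dr":[0,0,0],"fingers":1},
  {"dp":[-10,0,17.3],"dr":[0,0,0],"fingers":1},
  {"dp":[-5.5,0,9.5],"dr":[0,0,0],"fingers":1},
  {"dp":[0,0,0],"dr":[0,0,0],"fingers":0.75},
])

```text
time_s: 4.68
tool_pos: [0.4336, -0.3023, 0.125]
tool_rot: [179.9, -30.2, -3.8]
force: [0.1, 0.3, 0.8]
grip_width: 0.0124
grasp_force: 0.0
```

step_arm([
  {"dp":[0,0,0],"dr":[0,0,0],"fingers":0.75},
  {"dp":[0,0,0],"dr":[0,0,0],"fingers":0.75},
  {"dp":[-11.3,0,-6.5],"dr":[0,0,0],"fingers":0.75},
  {"dp":[0,0,0],"dr":[0,0,0],"fingers":0.75},
  {"dp":[0,0,0],"dr":[0,0,0],"fingers":1},
])

```text
time_s: 5.3
tool_pos: [0.4206, -0.3018, 0.1256]
tool_rot: [179.8, -30.3, -3.8]
force: [-0.6, -0.3, 0.5]
grip_width: 0.0174
grasp_force: 0.0
```

step_arm([
  {"dp":[0,0,0],"dr":[0,0,0],"fingers":1},
  {"dp":[0,0,0],"dr":[0,0,0],"fingers":1},
  {"dp":[0,0,0],"dr":[0,0,0],"fingers":1},
  {"dp":[0,0,0],"dr":[0,0,0],"fingers":1},
  {"dp":[0,0,0],"dr":[0,0,0],"fingers":1},
], squeeze=25)

```text
time_s: 5.92
tool_pos: [0.4209, -0.3016, 0.1255]
tool_rot: [179.9, -30.3, -3.7]
force: [0.9, -0.1, 0.6]
grip_width: 0.0078
grasp_force: 25.0
```

```bash
python3 -c "
from h import *
plan()"
```

```text
t 5.92 tcp [ 420.9 -301.6  125.5] [179.9 -30.3  -3.7] F [ 0.9 -0.1  0.6] w 7.8 gf 25.0 q [ 62.  -8. -15. 129. -35.  41. -23.]
```

```bash
python3 -c "
from h import *
plan(((421,-302,192),-3.7,30,4),((573,-111,190),0.6,30,9))"
```

```text
t 5.92 tcp [ 420.9 -301.6  125.5] [179.9 -30.3  -3.7] F [ 0.9 -0.1  0.6] w 7.8 gf 25.0 q [ 62.  -8. -15. 129. -35.  41. -23.]
{"dp":[8.4,0.1,-14.3],"dr":[0.001,-0.001,-0]}
{"dp":[8.4,0.1,-14.4],"dr":[0.001,-0.001,-0]}
{"dp":[8.4,0.1,-14.4],"dr":[0.001,-0.001,-0]}
{"dp":[8.3,0.2,-14.3],"dr":[0.001,-0.001,-0]}
--
{"dp":[13.3,-22.3,8],"dr":[0.004,-0,-0.007]}
{"dp":[13.4,-22.1,8.1],"dr":[0.004,-0,-0.007]}
{"dp":[13.6,-22,8.1],"dr":[0.004,-0,-0.007]}
{"dp":[13.8,-21.9,8.2],"dr":[0.004,-0,-0.007]}
{"dp":[13.9,-21.8,8.3],"dr":[0.004,-0,-0.007]}
{"dp":[14,-21.6,8.4],"dr":[0.004,-0,-0.007]}
{"dp":[14.2,-21.5,8.5],"dr":[0.004,-0,-0.007]}
{"dp":[14.4,-21.4,8.6],"dr":[0.004,-0,-0.007]}
{"dp":[14.5,-21.2,8.7],"dr":[0.004,-0,-0.007]}
--
```

step_arm([
  {"dp":[8.4,0.1,-14.4],"dr":[0,0,0],"fingers":1},
  {"dp":[8.4,0.1,-14.4],"dr":[0,0,0],"fingers":1},
  {"dp":[8.4,0.1,-14.4],"dr":[0,0,0],"fingers":1},
  {"dp":[8.4,0.1,-14.4],"dr":[0,0,0],"fingers":1},
  {"dp":[13.3,-22.3,8],"dr":[0.004,0,-0.007],"fingers":1},
])

```text
time_s: 6.55
tool_pos: [0.438, -0.283, 0.1946]
tool_rot: [179.7, -30.4, -3.4]
force: [1.2, -0.6, -0.4]
grip_width: 0.008
grasp_force: 25.0
```

step_arm([
  {"dp":[13.4,-22.1,8.1],"dr":[0.004,0,-0.007],"fingers":1},
  {"dp":[13.6,-22,8.1],"dr":[0.004,0,-0.007],"fingers":1},
  {"dp":[13.8,-21.9,8.2],"dr":[0.004,0,-0.007],"fingers":1},
  {"dp":[13.9,-21.8,8.3],"dr":[0.004,0,-0.007],"fingers":1},
  {"dp":[14,-21.6,8.4],"dr":[0.004,0,-0.007],"fingers":1},
])

```text
time_s: 7.18
tool_pos: [0.5229, -0.1739, 0.1915]
tool_rot: [179.8, -30.3, -0.9]
force: [-0.2, -0.6, -0.6]
grip_width: 0.0082
grasp_force: 25.0
```

step_arm([
  {"dp":[14.2,-21.5,8.5],"dr":[0.004,0,-0.007],"fingers":1},
  {"dp":[14.4,-21.4,8.6],"dr":[0.004,0,-0.007],"fingers":1},
  {"dp":[14.5,-21.2,8.7],"dr":[0.004,0,-0.007],"fingers":1},
  {"dp":[0,0,0],"dr":[0,0,0],"fingers":1},
  {"dp":[0,0,0],"dr":[0,0,0],"fingers":1},
])

```text
time_s: 7.8
tool_pos: [0.5728, -0.1118, 0.1901]
tool_rot: [179.8, -30.2, 0.4]
force: [-0.5, -0.8, -0.8]
grip_width: 0.0081
grasp_force: 25.0
```

```bash
python3 -c "
from h import *
t=env.read_camera('top')[:,:,::-1].copy();j=env.read_camera('scene')[:,:,::-1];cv2.imwrite('pics/t3.png',t);cv2.imwrite('pics/s3.png',j)
a=cv2.resize(t[95:235,215:335],None,fx=3.2,fy=3.2,interpolation=2);b=cv2.resize(j[150:290,150:270],None,fx=3.2,fy=3.2,interpolation=2);cv2.imwrite('pics/g3.png',np.hstack([a,b]))
plan(((573.2,-110.8,165),.6,30,2))"
```

```text
t 7.9 tcp [ 572.6 -112.2  190. ] [179.8 -30.2   0.3] F [ 0.3 -0.5 -0.5] w 8.0 gf 25.0 q [ 56.  -9. -39. 121. -22.  39. -61.]
{"dp":[-6,-0.7,10.9],"dr":[0.003,-0.002,-0.002]}
{"dp":[-6,-0.8,11],"dr":[0.003,-0.002,-0.002]}
--
```

View pics/g3.png

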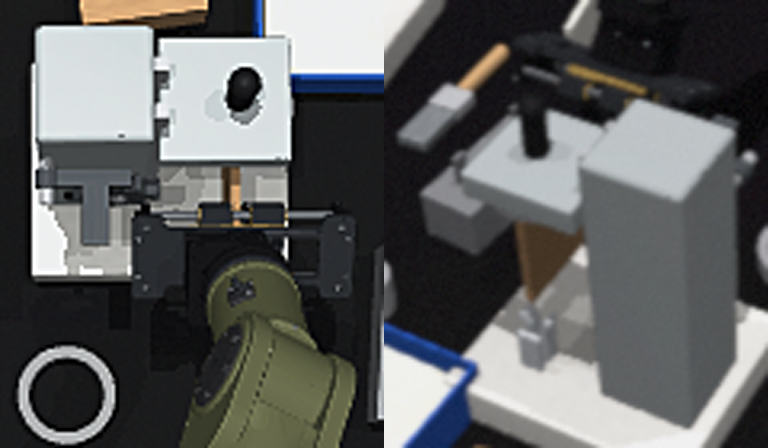

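```bash
python3 -c "
from h import *
print(proj('scene',[[.7025,-.110,.102],[.7025,-.121,.102],[.7025,-.099,.102]]),proj('top',[[.546,-.111,.102],[.546,-.122,.102],[.546,-.1,.102]]))
g=cv2.imread('pics/top0.png',0)
for r in (164,166,168,170,172,174):print(r,g[r,276:296].tolist())
g=cv2.imread('pics/scene0.png',0)
for r in range(240,252,2):print(r,g[r,186:212].tolist())"
```

```text
[[194.62424379 251.09585825]
 [191.58421014 249.85607445]
 [197.68098377 252.34245521]] [[284.82926056 174.5627081 ]
 [288.36024551 174.57375571]
 [281.29753931 174.55165818]]
164 [173, 174, 175, 174, 177, 180, 177, 173, 172, 172, 174, 177, 176, 177, 174, 176, 176, 175, 174, 175]
166 [174, 173, 175, 157, 144, 110, 99, 135, 180, 181, 75, 97, 189, 253, 130, 129, 176, 174, 173, 174]
168 [176, 174, 172, 215, 250, 168, 143, 142, 192, 94, 125, 163, 177, 247, 158, 130, 179, 176, 176, 175]
170 [152, 149, 145, 209, 255, 179, 149, 116, 165, 92, 130, 170, 187, 254, 159, 128, 177, 174, 173, 173]
172 [254, 254, 255, 255, 56, 70, 88, 152, 150, 89, 69, 87, 141, 179, 174, 255, 252, 250, 250, 250]
174 [239, 239, 243, 255, 122, 255, 255, 255, 255, 255, 255, 255, 206, 168, 165, 249, 241, 239, 239, 239]
240 [20, 18, 22, 20, 24, 53, 103, 142, 153, 155, 156, 155, 154, 155, 155, 155, 154, 156, 155, 155, 155, 156, 155, 155, 154, 155]
242 [22, 21, 22, 38, 81, 120, 147, 153, 154, 155, 153, 156, 154, 155, 154, 155, 154, 155, 155, 154, 155, 156, 155, 156, 156, 155]
244 [23, 32, 65, 100, 117, 122, 126, 129, 133, 134, 139, 149, 154, 155, 153, 155, 155, 154, 154, 155, 156, 156, 155, 154, 155, 155]
246 [62, 96, 115, 123, 124, 124, 127, 126, 118, 110, 107, 116, 132, 143, 150, 151, 152, 150, 155, 154, 154, 155, 155, 154, 153, 152]
248 [139, 138, 126, 124, 123, 125, 138, 151, 150, 144, 121, 104, 108, 119, 125, 121, 115, 115, 126, 143, 150, 154, 154, 153, 155, 153]
250 [125, 124, 125, 124, 123, 124, 124, 127, 133, 140, 126, 105, 106, 126, 158, 168, 138, 113, 120, 122, 124, 128, 133, 135, 142, 150]
```

```bash
python3 -c "
from h import *
j=cv2.imread('pics/s3.png');k=cv2.imread('pics/scene0.png')
r=lambda i:cv2.resize(i[205:265,180:220],None,fx=10,fy=10,interpolation=cv2.INTER_CUBIC)
cv2.imwrite('pics/g4.png',np.hstack([r(k),r(j)]))
c=np.array([572.8+51.3,-111.8+.3,190-65.6])/1000
for dx in(-.07,.07):
  print(proj('scene',[c+[dx,-.004,0],c+[dx,.004,0],c+[dx,0,.1]]).round(1).tolist())
print([ (proj('scene',[[.6940,y,z]])[0].round(1).tolist()) for y in(-.121,-.1155,-.1045,-.099) for z in (.102,.09)])"
```

```text
[[218.4, 215.1], [220.6, 215.9], [217.5, 191.7]]
[[193.9, 243.5], [196.2, 244.4], [191.7, 219.9]]
[[193.2, 248.0], [193.5, 250.7], [194.7, 248.6], [195.1, 251.3], [197.7, 249.9], [198.1, 252.5], [199.2, 250.5], [199.6, 253.2]]
```

View pics/g4.png

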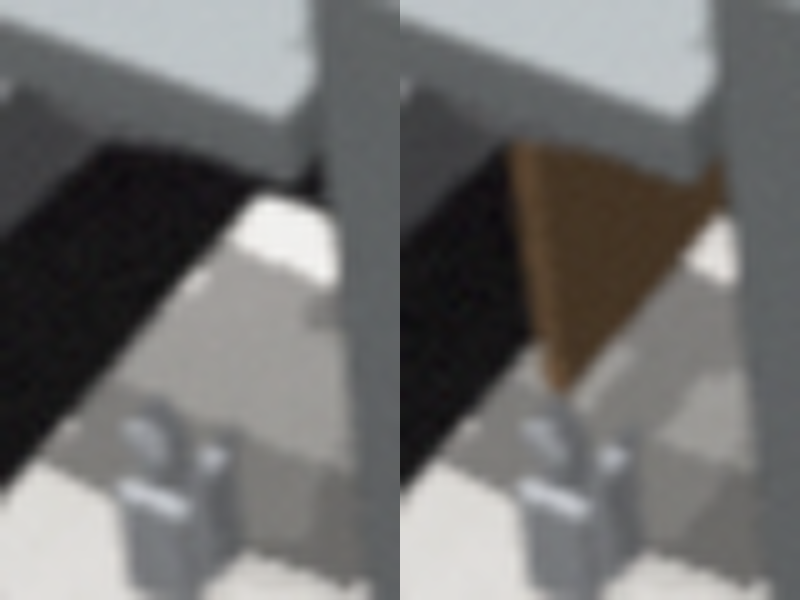

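step_arm([
  {"dp":[-5,-0.8,8.7],"dr":[0,0,-0.003],"fingers":1},
  {"dp":[-5,-0.5,8.7],"dr":[0,0,0],"fingers":1},
  {"dp":[-5,0,8.7],"dr":[0,0,0],"fingers":1},
  {"dp":[-5,0,8.7],"dr":[0,0,0],"fingers":1},
  {"dp":[0,0,0],"dr":[0,0,0],"fingers":1},
])

```text
time_s: 8.52
tool_pos: [0.573, -0.1096, 0.1486]
tool_rot: [179.8, -30.2, 0.6]
force: [-0.5, -0.0, -0.2]
grip_width: 0.0081
grasp_force: 25.0
```

step_arm([
  {"dp":[-2.5,0,4.3],"dr":[0,0,0],"fingers":1},
  {"dp":[-2.5,0,4.3],"dr":[0,0,0],"fingers":1},
  {"dp":[-2.5,0,4.3],"dr":[0,0,0],"fingers":1},
  {"dp":[-2.5,0,4.3],"dr":[0,0,0],"fingers":1},
  {"dp":[0,0,0],"dr":[0,0,0],"fingers":1},
])

```text
time_s: 9.15
tool_pos: [0.5731, -0.1099, 0.1293]
tool_rot: [179.8, -30.2, 0.6]
force: [0.6, 0.8, 0.2]
grip_width: 0.0078
grasp_force: 25.0
```

step_arm([
  {"dp":[-2.5,0,4.3],"dr":[0,0,0],"fingers":1},
  {"dp":[-2.5,0,4.3],"dr":[0,0,0],"fingers":1},
  {"dp":[-2,0,3.5],"dr":[0,0,0],"fingers":1},
  {"dp":[-1,0,1.7],"dr":[0,0,0],"fingers":1},
  {"dp":[0,0,0],"dr":[0,0,0],"fingers":1},
])

```text
time_s: 9.78
tool_pos: [0.5734, -0.11, 0.1138]
tool_rot: [179.7, -30.2, 0.6]
force: [0.3, -0.2, -0.8]
grip_width: 0.0074
grasp_force: 25.0
```

step_arm([
  {"dp":[-0.5,0,0.9],"dr":[0,0,0],"fingers":1},
  {"dp":[-0.5,0,0.9],"dr":[0,0,0],"fingers":1},
  {"dp":[-0.3,0,0.5],"dr":[0,0,0],"fingers":1},
  {"dp":[0,0,0],"dr":[0,0,0],"fingers":1},
  {"dp":[0,0,0],"dr":[0,0,0],"fingers":1},
])

```text
time_s: 10.4
tool_pos: [0.5735, -0.1101, 0.1114]
tool_rot: [179.7, -30.2, 0.6]
force: [-0.8, 0.5, -0.3]
grip_width: 0.0078
grasp_force: 25.0
```

step_arm([
  {"dp":[-0.5,0,0.9],"dr":[0,0,0],"fingers":1},
  {"dp":[-0.3,0,0.5],"dr":[0,0,0],"fingers":1},
  {"dp":[-0.3,0,0.5],"dr":[0,0,0],"fingers":1},
  {"dp":[0,0,0],"dr":[0,0,0],"fingers":1},
  {"dp":[0,0,0],"dr":[0,0,0],"fingers":1},
])

```text
time_s: 11.02
tool_pos: [0.5743, -0.1104, 0.1105]
tool_rot: [179.7, -30.3, 0.7]
force: [-7.0, 1.0, 8.9]
grip_width: 0.0075
grasp_force: 25.0
```

step_arm([
  {"dp":[0,0,0],"dr":[0,0,0],"fingers":0.6},
  {"dp":[0,0,0],"dr":[0,0,0],"fingers":0.6},
  {"dp":[0,0,0],"dr":[0,0,0],"fingers":0.6},
  {"dp":[0,0,0],"dr":[0,0,0],"fingers":0.6},
  {"dp":[0,0,-10],"dr":[0,0,0],"fingers":0.6},
])

```text
time_s: 11.65
tool_pos: [0.568, -0.1096, 0.1173]
tool_rot: [179.8, -30.2, 0.6]
force: [0.7, 0.7, 0.4]
grip_width: 0.0339
grasp_force: 0.0
```

step_arm([
  {"dp":[0,0,-25],"dr":[0,0,0],"fingers":0.3},
  {"dp":[0,0,-25],"dr":[0,0,0],"fingers":0.3},
  {"dp":[0,0,-25],"dr":[0,0,0],"fingers":0.3},
  {"dp":[0,0,-25],"dr":[0,0,0],"fingers":0.3},
  {"dp":[0,0,-25],"dr":[0,0,0],"fingers":0.3},
])

```text
time_s: 12.28
tool_pos: [0.5149, -0.1128, 0.218]
tool_rot: [179.8, -30.1, 0.6]
force: [-0.3, 0.8, 1.0]
grip_width: 0.0607
grasp_force: 0.0
```

```bash
python3 -c "
from h import *
t=env.read_camera('top')[:,:,::-1].copy();j=env.read_camera('scene')[:,:,::-1];cv2.imwrite('pics/t5.png',t);cv2.imwrite('pics/s5.png',j)
s=cv2.cvtColor(j,cv2.COLOR_BGR2HSV);m=cv2.inRange(s,np.array((5,70,30)),np.array((25,255,255)))
v,u=np.nonzero(m[215:265,180:222]);print(len(u),u.min()+180,u.max()+180,v.min()+215,v.max()+215)
i=np.argmin(u);print('leftmost',u[i]+180,v[i]+215)
print(proj('scene',[[.6945,-.114,.145],[.6945,-.106,.145],[.6945,-.11,.102]]))
s=cv2.cvtColor(t,cv2.COLOR_BGR2HSV);m=cv2.inRange(s,np.array((5,70,60)),np.array((25,255,255)));v,u=np.nonzero(m[140:180,265:310]);print(len(u),(u.mean()+265) if len(u) else 0,(v.min()+140,v.max()+140) if len(u) else 0)
print(proj('top',[[.5545,-.11,.145],[.60,-.11,.145]]))
plan(((470,-30,260),-10,0,8),((470,249,130),-18.2,0,8))"
```

```text
378 195 213 221 254
leftmost 195 239
[[193.61477205 239.01212613]
 [195.86717167 239.9070439 ]
 [196.10214737 249.34709382]]
82 285.3414634146341 (np.int64(147), np.int64(179))
[[285.64270166 169.66194278]
 [285.5605458  154.83080366]]
t 12.38 tcp [ 516.9 -109.2  219.5] [179.9 -30.3   1. ] F [-1.4 -0.1  0.6] w 61.1 gf 0.0 q [ 32. -17. -15. 125. -19.  44. -62.]
{"dp":[-2.4,-10,-7.3],"dr":[-0.006,-0.066,0.023]}
{"dp":[-3.1,-9.9,-7.2],"dr":[-0.006,-0.066,0.023]}
{"dp":[-3.7,-9.8,-7],"dr":[-0.006,-0.066,0.023]}
{"dp":[-4.4,-9.6,-6.8],"dr":[-0.006,-0.066,0.023]}
{"dp":[-5.1,-9.5,-6.5],"dr":[-0.006,-0.066,0.023]}
{"dp":[-5.7,-9.3,-6.2],"dr":[-0.006,-0.066,0.023]}
{"dp":[-6.3,-9.1,-5.8],"dr":[-0.006,-0.066,0.023]}
{"dp":[-6.9,-8.9,-5.5],"dr":[-0.006,-0.066,0.023]}
--
{"dp":[-6,-34.4,16.2],"dr":[0,0,0.018]}
{"dp":[-6.6,-34.3,16.2],"dr":[0,0,0.018]}
{"dp":[-7.2,-34.1,16.2],"dr":[0,0,0.018]}
{"dp":[-7.8,-34,16.3],"dr":[0,0,0.018]}
{"dp":[-8.4,-33.8,16.2],"dr":[0,0,0.018]}
{"dp":[-9,-33.7,16.3],"dr":[0,0,0.018]}
{"dp":[-9.6,-33.5,16.2],"dr":[0,0,0.018]}
{"dp":[-10.2,-33.4,16.3],"dr":[0,0,0.018]}
--
```

```bash
python3 -c "
from h import *
plan(((472,-60,225),-5,0,5),((471,249,110),-18.2,0,8),((471,249,33),-18.2,0,4))"
```

```text
t 12.38 tcp [ 516.9 -109.2  219.5] [179.9 -30.3   1. ] F [-1.4 -0.1  0.6] w 61.1 gf 0.0 q [ 32. -17. -15. 125. -19.  44. -62.]
{"dp":[-7,-10,-5.4],"dr":[-0.005,-0.106,0.02]}
{"dp":[-7.8,-9.8,-4.7],"dr":[-0.005,-0.106,0.02]}
{"dp":[-8.4,-9.6,-3.9],"dr":[-0.005,-0.106,0.02]}
{"dp":[-9,-9.4,-3],"dr":[-0.005,-0.106,0.02]}
{"dp":[-9.5,-9.3,-2.1],"dr":[-0.005,-0.106,0.02]}
--
{"dp":[-3.4,-38.5,14.4],"dr":[0,0,0.029]}
{"dp":[-4.5,-38.4,14.4],"dr":[0,0,0.029]}
{"dp":[-5.6,-38.2,14.4],"dr":[0,0,0.029]}
{"dp":[-6.7,-38,14.4],"dr":[0,0,0.029]}
{"dp":[-7.9,-37.8,14.3],"dr":[0,0,0.029]}
{"dp":[-8.9,-37.6,14.4],"dr":[0,0,0.029]}
{"dp":[-10,-37.3,14.3],"dr":[0,0,0.029]}
{"dp":[-11.2,-37,14.4],"dr":[0,0,0.029]}
--
{"dp":[0,-0,19.2],"dr":[0,0,0]}
{"dp":[0,-0,19.3],"dr":[0,0,0]}
{"dp":[0.1,-0,19.2],"dr":[0,0,0]}
{"dp":[0,-0,19.3],"dr":[0,0,0]}
--
```

step_arm([
  {"dp":[-7,-10,-5.4],"dr":[-0.005,-0.106,0.02],"fingers":0},
  {"dp":[-7.8,-9.8,-4.7],"dr":[-0.005,-0.106,0.02],"fingers":0},
  {"dp":[-8.4,-9.6,-3.9],"dr":[-0.005,-0.106,0.02],"fingers":0},
  {"dp":[-9,-9.4,-3],"dr":[-0.005,-0.106,0.02],"fingers":0},
  {"dp":[-9.5,-9.3,-2.1],"dr":[-0.005,-0.106,0.02],"fingers":0},
])

```text
time_s: 13.0
tool_pos: [0.4704, -0.0614, 0.2237]
tool_rot: [180.0, 0.4, -5.2]
force: [-0.3, -0.4, -0.7]
grip_width: 0.0869
grasp_force: 0.0
```

step_arm([
  {"dp":[-3.4,-38.5,14.4],"dr":[0,0,0.029],"fingers":0},
  {"dp":[-4.5,-38.4,14.4],"dr":[0,0,0.029],"fingers":0},
  {"dp":[-5.6,-38.2,14.4],"dr":[0,0,0.029],"fingers":0},
  {"dp":[-6.7,-38,14.4],"dr":[0,0,0.029],"fingers":0},
  {"dp":[-7.9,-37.8,14.3],"dr":[0,0,0.029],"fingers":0},
])

```text
time_s: 13.62
tool_pos: [0.4706, 0.1322, 0.1509]
tool_rot: [180.0, 0.3, -13.6]
force: [0.0, -0.6, -0.2]
grip_width: 0.0873
grasp_force: 0.0
```

```bash
python3 -c "
from h import *
plan(((471,249,110),-18.2,0,3),((471,249,33),-18.2,0,4))"
```

```text
t 13.62 tcp [470.6 132.2 150.9] [180.    0.3 -13.6] F [ 0.  -0.6 -0.2] w 87.3 gf 0.0 q [  22.    4.  -42.  109.    3.   68. -124.]
{"dp":[-8.9,-37.9,13.7],"dr":[0,0.002,0.027]}
{"dp":[-10,-37.6,13.6],"dr":[0,0.002,0.027]}
{"dp":[-11.1,-37.4,13.6],"dr":[0,0.002,0.027]}
--
{"dp":[-0,0,19.3],"dr":[0,-0,-0]}
{"dp":[-0,0,19.2],"dr":[0,-0,-0]}
{"dp":[-0,0,19.3],"dr":[0,-0,-0]}
{"dp":[-0.1,0,19.2],"dr":[0,-0,-0]}
--
```

step_arm([
  {"dp":[-8.9,-37.9,13.7],"dr":[0,0,0.027],"fingers":0},
  {"dp":[-10,-37.6,13.6],"dr":[0,0,0.027],"fingers":0},
  {"dp":[-11.1,-37.4,13.6],"dr":[0,0,0.027],"fingers":0},
  {"dp":[0,0,0],"dr":[0,0,0],"fingers":0},
  {"dp":[0,0,0],"dr":[0,0,0],"fingers":0},
])

```text
time_s: 14.25
tool_pos: [0.4713, 0.2468, 0.1102]
tool_rot: [179.9, 0.3, -18.2]
force: [0.4, 0.7, -0.4]
grip_width: 0.087
grasp_force: 0.0
```

```bash
python3 -c "
from h import *
plan(((471,249,33),-18.2,0,4))
t=env.read_camera('top')[:,:,::-1].copy();cv2.imwrite('pics/t6.png',cv2.resize(t[150:300,110:260],None,fx=4,fy=4,interpolation=2))"
```

```text
t 14.25 tcp [471.3 246.8 110.2] [179.9   0.3 -18.2] F [ 0.4  0.7 -0.4] w 87.0 gf 0.0 q [  10.   14.  -46.  106.   11.   65. -147.]
{"dp":[-0.2,-0.5,19.3],"dr":[0.001,0.001,0]}
{"dp":[-0.2,-0.5,19.3],"dr":[0.001,0.001,0]}
{"dp":[-0.2,-0.6,19.3],"dr":[0.001,0.001,0]}
{"dp":[-0.1,-0.5,19.3],"dr":[0.001,0.001,0]}
--
```

View pics/t6.png

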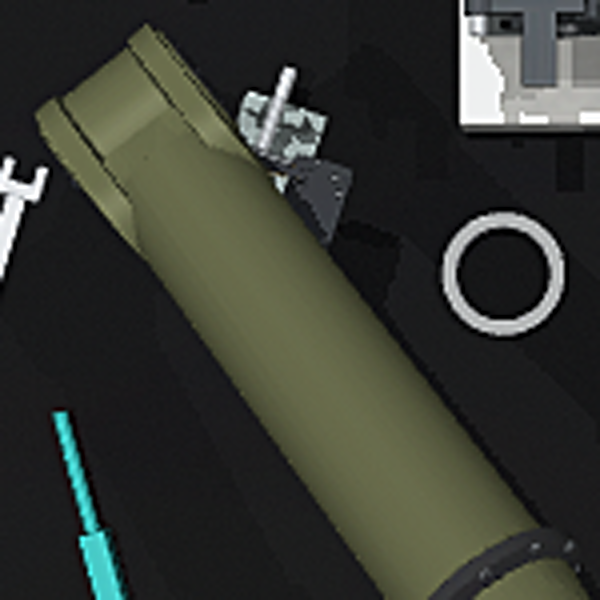

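The arm hides most of the rest; the shaft tip shows at (287,75) of the crop and one finger is beside the rest at (330,190), as expected. Joint 7 is near its limit, so I half-turn the gripper.

step_arm([
  {"dp":[0,0,0],"dr":[0,0,-0.1745],"fingers":0},
  {"dp":[0,0,0],"dr":[0,0,-0.1745],"fingers":0},
  {"dp":[0,0,0],"dr":[0,0,-0.1745],"fingers":0},
  {"dp":[0,0,0],"dr":[0,0,-0.1745],"fingers":0},
  {"dp":[0,0,0],"dr":[0,0,-0.1745],"fingers":0},
])

```text
time_s: 14.92
tool_pos: [0.472, 0.2459, 0.1105]
tool_rot: [-180.0, 0.2, 32.0]
force: [-0.7, 0.7, -0.2]
grip_width: 0.087
grasp_force: 0.0
```

step_arm([
  {"dp":[0,0,0],"dr":[0,0,-0.1745],"fingers":0},
  {"dp":[0,0,0],"dr":[0,0,-0.1745],"fingers":0},
  {"dp":[0,0,0],"dr":[0,0,-0.1745],"fingers":0},
  {"dp":[0,0,0],"dr":[0,0,-0.1745],"fingers":0},
  {"dp":[0,0,0],"dr":[0,0,-0.1745],"fingers":0},
])

```text
time_s: 15.55
tool_pos: [0.472, 0.2459, 0.1104]
tool_rot: [-179.8, 0.2, 82.0]
force: [-0.5, 0.0, 0.8]
grip_width: 0.0871
grasp_force: 0.0
```

step_arm([
  {"dp":[0,0,0],"dr":[0,0,-0.1745],"fingers":0},
  {"dp":[0,0,0],"dr":[0,0,-0.1745],"fingers":0},
  {"dp":[0,0,0],"dr":[0,0,-0.1745],"fingers":0},
  {"dp":[0,0,0],"dr":[0,0,-0.1745],"fingers":0},
  {"dp":[0,0,0],"dr":[0,0,-0.1745],"fingers":0},
])

```text
time_s: 16.18
tool_pos: [0.472, 0.2457, 0.1103]
tool_rot: [-179.7, -0.0, 132.0]
force: [0.3, 0.2, 0.1]
grip_width: 0.0869
grasp_force: 0.0
```

step_arm([
  {"dp":[0,0,0],"dr":[0,0,-0.1745],"fingers":0},
  {"dp":[0,0,0],"dr":[0,0,-0.1745],"fingers":0},
  {"dp":[0,0,0],"dr":[0,0,-0.1745],"fingers":0},
  {"dp":[0,0,0],"dr":[0,0,0],"fingers":0},
  {"dp":[0,0,0],"dr":[0,0,0],"fingers":0},
])

```text
time_s: 16.8
tool_pos: [0.4717, 0.2467, 0.1101]
tool_rot: [-179.8, -0.2, 161.6]
force: [-0.3, -0.5, 0.0]
grip_width: 0.0868
grasp_force: 0.0
```

```bash
python3 -c "
from h import *
plan(((471,249,33),161.8,0,4))"
```

```text
t 16.8 tcp [471.7 246.7 110.1] [-179.8   -0.2  161.6] F [-0.3 -0.5  0. ] w 86.8 gf 0.0 q [ 32.  28. -76. 106.  29.  70.  18.]
{"dp":[0.3,0.5,19.3],"dr":[-0.001,-0.001,-0.001]}
{"dp":[0.3,0.5,19.3],"dr":[-0.001,-0.001,-0.001]}
{"dp":[0.3,0.5,19.2],"dr":[-0.001,-0.001,-0.001]}
{"dp":[0.4,0.6,19.3],"dr":[-0.001,-0.001,-0.001]}
--
```

step_arm([
  {"dp":[0.3,0.5,19.3],"dr":[0,0,0],"fingers":0},
  {"dp":[0.3,0.5,19.3],"dr":[0,0,0],"fingers":0},
  {"dp":[0.3,0.5,19.2],"dr":[0,0,0],"fingers":0},
  {"dp":[0.4,0.6,19.3],"dr":[0,0,0],"fingers":0},
  {"dp":[0,0,0],"dr":[0,0,0],"fingers":1},
], squeeze=40)

```text
time_s: 17.42
tool_pos: [0.4689, 0.2496, 0.0308]
tool_rot: [-179.7, -0.4, 161.9]
force: [-0.0, 0.0, 0.4]
grip_width: 0.0828
grasp_force: 0.0
```

step_arm([
  {"dp":[0,0,0],"dr":[0,0,0],"fingers":1},
  {"dp":[0,0,0],"dr":[0,0,0],"fingers":1},
  {"dp":[0,0,0],"dr":[0,0,0],"fingers":1},
  {"dp":[0,0,0],"dr":[0,0,0],"fingers":1},
  {"dp":[0,0,0],"dr":[0,0,0],"fingers":1},
])

```text
time_s: 18.05
tool_pos: [0.4705, 0.2499, 0.0329]
tool_rot: [-179.8, -0.2, 161.8]
force: [-0.5, -0.7, -0.7]
grip_width: 0.035
grasp_force: 0.0
```

step_arm([
  {"dp":[0,0,0],"dr":[0,0,0],"fingers":1},
  {"dp":[0,0,0],"dr":[0,0,0],"fingers":1},
  {"dp":[0,0,0],"dr":[0,0,0],"fingers":1},
  {"dp":[0,0,0],"dr":[0,0,0],"fingers":1},
  {"dp":[0,0,0],"dr":[0,0,0],"fingers":1},
])

```text
time_s: 18.68
tool_pos: [0.4704, 0.25, 0.0328]
tool_rot: [-179.8, -0.2, 161.8]
force: [-0.2, -0.4, -0.6]
grip_width: 0.0217
grasp_force: 40.0
```

```bash
python3 -c "
from h import *
plan(((471,249,90),161.8,0,3))"
```

```text
t 18.68 tcp [470.4 250.   32.8] [-179.8   -0.2  161.8] F [-0.2 -0.4 -0.6] w 21.7 gf 40.0 q [ 26.  33. -70. 109.  35.  63.  14.]
{"dp":[-0.2,-0.3,-19.1],"dr":[-0.001,-0.001,0]}
{"dp":[-0.3,-0.3,-19.1],"dr":[-0.001,-0.001,0]}
{"dp":[-0.2,-0.3,-19],"dr":[-0.001,-0.001,0]}
--
```

```bash
python3 -c "
from h import *
P=lambda x,y,z:np.array([655+x-.0105*y,-64.3+y+.0105*x,z])/1000
for x,y in((-124,68),(-124,92),(-80,68),(-80,92),(-67,49)): print((x,y),P(x,y,277).round(4),proj('top',P(x,y,277)).round(1))
g=cv2.imread('pics/top0.png',0)
for r in (160,164,168):print(r,g[r,234:256].tolist())
print(g[160:178,244].tolist())
plan(((470,250,90),161.8,0,2),((445,150,220),175,0,6),((438,8,235),180.6,0,6))"
```

```text
(-124, 68) [0.5303 0.0024 0.277 ] [[248.9 170.6]]
(-124, 92) [0.53   0.0264 0.277 ] [[240.2 170.7]]
(-80, 68) [0.5743 0.0029 0.277 ] [[248.8 154.9]]
(-80, 92) [0.574  0.0269 0.277 ] [[240.1 154.9]]
(-67, 49) [ 0.5875 -0.016   0.277 ] [[255.6 150.2]]
160 [163, 160, 158, 158, 161, 167, 92, 93, 95, 94, 94, 97, 94, 98, 92, 133, 171, 162, 161, 118, 123, 124]
164 [153, 156, 156, 158, 159, 166, 88, 92, 94, 92, 94, 97, 93, 99, 88, 125, 162, 156, 158, 114, 118, 119]
168 [250, 138, 152, 155, 158, 168, 87, 95, 96, 91, 97, 97, 95, 97, 89, 129, 161, 159, 161, 114, 120, 121]
[94, 94, 95, 95, 94, 95, 95, 95, 97, 95, 105, 76, 166, 185, 180, 177, 176, 176]
t 18.68 tcp [470.4 250.   32.8] [-179.8   -0.2  161.8] F [-0.2 -0.4 -0.6] w 21.7 gf 40.0 q [ 26.  33. -70. 109.  35.  63.  14.]
{"dp":[0.3,-0.2,-28.6],"dr":[-0.001,-0.002,0]}
{"dp":[0.2,-0.1,-28.6],"dr":[-0.001,-0.002,0]}
--
{"dp":[-1.2,-17.1,-21.7],"dr":[-0,-0,-0.038]}
{"dp":[-0.6,-17.2,-21.6],"dr":[-0,-0,-0.038]}
{"dp":[0.1,-17.2,-21.7],"dr":[-0,-0,-0.038]}
{"dp":[0.7,-17.2,-21.6],"dr":[-0,-0,-0.038]}
{"dp":[1.3,-17.1,-21.7],"dr":[-0,-0,-0.038]}
{"dp":[2,-17.1,-21.6],"dr":[-0,-0,-0.038]}
--
{"dp":[-0.9,-23.7,-2.5],"dr":[-0,-0,-0.017]}
{"dp":[-0.6,-23.7,-2.5],"dr":[-0,-0,-0.017]}
{"dp":[-0.1,-23.7,-2.5],"dr":[-0,-0,-0.017]}
{"dp":[0.3,-23.7,-2.5],"dr":[-0,-0,-0.017]}
{"dp":[0.6,-23.7,-2.5],"dr":[-0,-0,-0.017]}
{"dp":[1.1,-23.7,-2.4],"dr":[-0,-0,-0.017]}
--
```

```bash
python3 -c "
from h import *
print(proj('scene',[[.565,.057,.273],[.585,.057,.273],[.53,.015,.273]]))
plan(((470,250,90),161.8,0,2),((451,110,205),175,0,6),((451,14,208),180.6,0,4))"
```

```text
[[264.66005462 198.4395776 ]
 [261.42214772 202.58082631]
 [257.4147547  187.16087547]]
t 18.68 tcp [470.4 250.   32.8] [-179.8   -0.2  161.8] F [-0.2 -0.4 -0.6] w 21.7 gf 40.0 q [ 26.  33. -70. 109.  35.  63.  14.]
{"dp":[0.3,-0.2,-28.6],"dr":[-0.001,-0.002,0]}
{"dp":[0.2,-0.1,-28.6],"dr":[-0.001,-0.002,0]}
--
{"dp":[-4.3,-23.2,-19.1],"dr":[-0,-0,-0.038]}
{"dp":[-3.4,-23.3,-19.2],"dr":[-0,-0,-0.038]}
{"dp":[-2.5,-23.4,-19.1],"dr":[-0,-0,-0.038]}
{"dp":[-1.6,-23.5,-19.2],"dr":[-0,-0,-0.038]}
{"dp":[-0.7,-23.6,-19.1],"dr":[-0,-0,-0.038]}
{"dp":[0.2,-23.5,-19.2],"dr":[-0,-0,-0.038]}
--
{"dp":[-2.1,-23.9,-0.7],"dr":[-0,-0,-0.025]}
{"dp":[-1.6,-24,-0.7],"dr":[-0,-0,-0.025]}
{"dp":[-0.9,-24,-0.8],"dr":[-0,-0,-0.025]}
{"dp":[-0.4,-24,-0.7],"dr":[-0,-0,-0.025]}
--
```

step_arm([
  {"dp":[0,0,-14],"dr":[0,0,0],"fingers":1},
  {"dp":[0,0,-20],"dr":[0,0,0],"fingers":1},
  {"dp":[0,0,-24],"dr":[0,0,0],"fingers":1},
  {"dp":[-4.3,-23.2,-19],"dr":[0,0,-0.038],"fingers":1},
  {"dp":[-3.4,-23.3,-19],"dr":[0,0,-0.038],"fingers":1},
])

```text
time_s: 19.3
tool_pos: [0.4645, 0.2037, 0.1309]
tool_rot: [-179.9, -0.2, 166.3]
force: [0.7, -0.3, -0.2]
grip_width: 0.0218
grasp_force: 40.0
```

step_arm([
  {"dp":[-2.5,-23.4,-19],"dr":[0,0,-0.038],"fingers":1},
  {"dp":[-1.6,-23.5,-19],"dr":[0,0,-0.038],"fingers":1},
  {"dp":[-0.7,-23.6,-19],"dr":[0,0,-0.038],"fingers":1},
  {"dp":[0.2,-23.5,-19],"dr":[0,0,-0.038],"fingers":1},
  {"dp":[-2.1,-12,-0.7],"dr":[0,0,-0.025],"fingers":1},
])

```text
time_s: 19.92
tool_pos: [0.4542, 0.0972, 0.208]
tool_rot: [-179.6, 0.0, 176.3]
force: [-0.3, 0.1, -1.5]
grip_width: 0.0217
grasp_force: 40.0
```

```bash
python3 -c "
from h import *
plan(((451,14,208),180.6,0,5))
t=env.read_camera('top')[:,:,::-1].copy();j=env.read_camera('scene')[:,:,::-1];cv2.imwrite('pics/t7.png',t);cv2.imwrite('pics/s7.png',j)
a=cv2.resize(t[110:250,170:290],None,fx=3.3,fy=3.3,interpolation=2);b=cv2.resize(j[120:260,210:330],None,fx=3.3,fy=3.3,interpolation=2);cv2.imwrite('pics/g7.png',np.hstack([a,b]))"
```

```text
t 19.93 tcp [454.2  97.2 208. ] [-179.6    0.   176.3] F [-0.3  0.1 -1.5] w 21.7 gf 40.0 q [ 65.  -7. -75. 108.  -6.  74.  78.]
{"dp":[-0.4,-16.6,0.1],"dr":[-0.002,-0,-0.015]}
{"dp":[-0.2,-16.7,0.1],"dr":[-0.002,-0,-0.015]}
{"dp":[0,-16.6,0.1],"dr":[-0.002,-0,-0.015]}
{"dp":[0.3,-16.7,0],"dr":[-0.002,-0,-0.015]}
{"dp":[0.6,-16.6,0],"dr":[-0.002,-0,-0.015]}
--
```

View pics/g7.png

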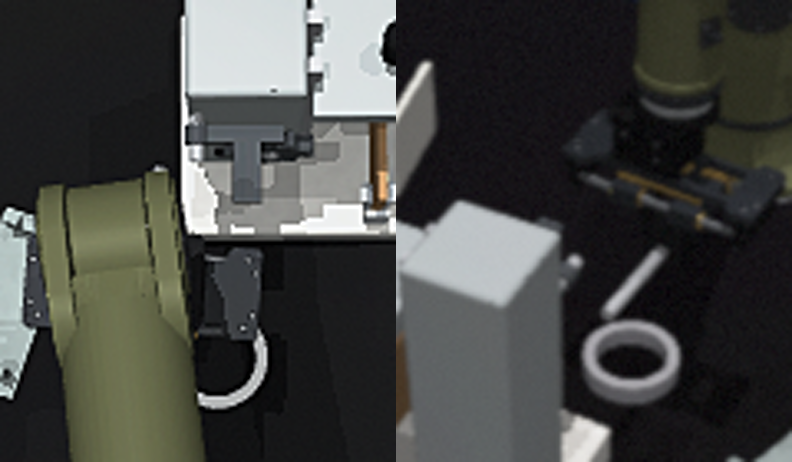

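```bash
python3 -c "
from h import *
for L in(105,110,114,118):
  for z in(.219,.225): print(L,z,proj('scene',[[.4542+L*.998e-3,.0972-L*.0645e-3,z]]).round(1))
m=cv2.imread('pics/s7.png',0)
for r in range(206,220,2):print(r,m[r,264:286].tolist())"
```

```text
105 0.219 [[275.8 214.6]]
105 0.225 [[275.8 213.1]]
110 0.219 [[274.9 215.6]]
110 0.225 [[275.  214.1]]
114 0.219 [[274.3 216.5]]
114 0.225 [[274.3 214.9]]
118 0.219 [[273.6 217.3]]
118 0.225 [[273.6 215.8]]
206 [22, 18, 21, 19, 17, 17, 18, 13, 17, 18, 17, 18, 18, 34, 84, 136, 172, 180, 163, 121, 69, 28]
208 [17, 16, 19, 15, 17, 15, 15, 14, 17, 14, 15, 28, 71, 136, 177, 184, 171, 133, 84, 37, 14, 14]
210 [12, 17, 18, 14, 14, 16, 16, 14, 18, 25, 65, 133, 177, 190, 177, 149, 105, 53, 22, 7, 12, 14]
212 [15, 19, 15, 14, 14, 11, 17, 16, 38, 99, 163, 190, 184, 159, 118, 67, 25, 13, 13, 16, 10, 9]
214 [18, 17, 17, 15, 19, 18, 19, 34, 74, 111, 141, 150, 125, 77, 35, 7, 13, 16, 11, 15, 11, 5]
216 [18, 19, 14, 16, 21, 16, 18, 19, 46, 71, 87, 76, 46, 29, 35, 40, 39, 40, 41, 39, 31, 22]
218 [18, 17, 17, 18, 14, 6, 13, 23, 48, 81, 122, 148, 150, 150, 155, 156, 156, 157, 158, 157, 153, 150]
```

step_arm([
  {"dp":[-0.4,-16.6,0.1],"dr":[0,0,-0.015],"fingers":1},
  {"dp":[-0.2,-16.6,0.1],"dr":[0,0,-0.015],"fingers":1},
  {"dp":[0,-16.6,0],"dr":[0,0,-0.015],"fingers":1},
  {"dp":[0.3,-16.6,0],"dr":[0,0,-0.015],"fingers":1},
  {"dp":[0.6,-16.6,0],"dr":[0,0,-0.015],"fingers":1},
])

```text
time_s: 20.65
tool_pos: [0.4499, 0.0165, 0.2058]
tool_rot: [-180.0, -0.3, -179.2]
force: [-0.0, 0.0, -0.6]
grip_width: 0.0215
grasp_force: 40.0
```

step_arm([
  {"dp":[0,-1.5,-18],"dr":[0,0,0],"fingers":1},
  {"dp":[0,0,-18],"dr":[0,0,0],"fingers":1},
  {"dp":[0,0,-15],"dr":[0,0,0],"fingers":1},
  {"dp":[0,1.8,-11],"dr":[0,0,0],"fingers":1},
  {"dp":[0,0,0],"dr":[0,0,0],"fingers":1},
])

```text
time_s: 21.28
tool_pos: [0.4507, 0.016, 0.2683]
tool_rot: [-179.9, -0.2, -179.4]
force: [1.4, -0.9, -2.6]
grip_width: 0.0216
grasp_force: 40.0
```

```bash
python3 -c "
from h import *
t=env.read_camera('top')[:,:,::-1].copy();j=env.read_camera('scene')[:,:,::-1];cv2.imwrite('pics/t8.png',t);cv2.imwrite('pics/s8.png',j)
a=cv2.resize(t[130:200,220:290],None,fx=5.6,fy=5.6,interpolation=2);b=cv2.resize(j[160:230,230:300],None,fx=5.6,fy=5.6,interpolation=2);cv2.imwrite('pics/g8.png',np.hstack([a,b]))
plan(((450,19.2,278.4),180.6,0,1))"
```

```text
t 21.38 tcp [450.2  15.6 267.4] [-179.9   -0.3 -179.4] F [-0.2 -0.8 -1.7] w 21.3 gf 40.0 q [ 65. -11. -62. 104. -10.  82.  96.]
{"dp":[0.2,3.6,-11],"dr":[-0.002,-0.005,0]}
--
```

View pics/g8.png

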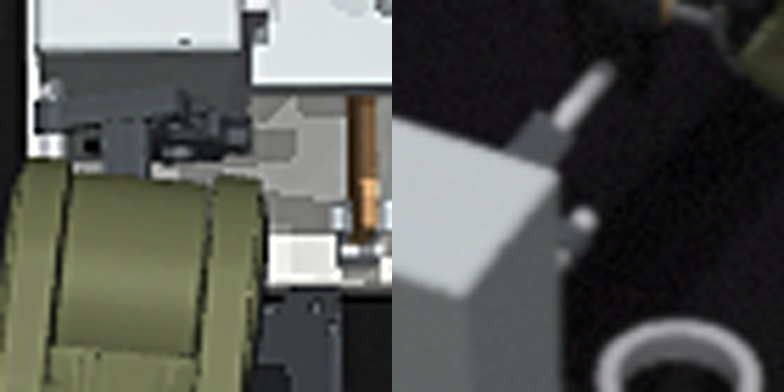

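The rod is under the tab and the pawl is visibly tilted up (arm sloping from (50,115) to (180,95) in the left crop). Continue round the arc.

step_arm([
  {"dp":[0,4,-11],"dr":[0,0,0],"fingers":1},
  {"dp":[0,7.1,-8.6],"dr":[0,0,0],"fingers":1},
  {"dp":[0,9,-6.8],"dr":[0,0,0],"fingers":1},
  {"dp":[0,10.6,-4],"dr":[0,0,0],"fingers":1},
  {"dp":[0,11.2,-1.2],"dr":[0,0,0],"fingers":1},
])

```text
time_s: 22.0
tool_pos: [0.4501, 0.0586, 0.2996]
tool_rot: [-179.9, -0.2, -179.4]
force: [0.7, 0.4, -1.1]
grip_width: 0.0217
grasp_force: 40.0
```

step_arm([
  {"dp":[0,5,0],"dr":[0,0,0],"fingers":1},
  {"dp":[0,2,0],"dr":[0,0,0],"fingers":1},
  {"dp":[0,0,0],"dr":[0,0,0],"fingers":1},
  {"dp":[0,0,0],"dr":[0,0,0],"fingers":1},
  {"dp":[0,0,0],"dr":[0,0,0],"fingers":1},
])

```text
time_s: 22.62
tool_pos: [0.4499, 0.0642, 0.2992]
tool_rot: [-179.9, -0.3, -179.4]
force: [-0.2, 0.2, -1.6]
grip_width: 0.0215
grasp_force: 40.0
```

step_arm([
  {"dp":[0,-12,1],"dr":[0,0,0],"fingers":1},
  {"dp":[0,-20,10],"dr":[0,0,0],"fingers":1},
  {"dp":[0,-15,20],"dr":[0,0,0],"fingers":1},
  {"dp":[0,0,30],"dr":[0,0,0],"fingers":1},
  {"dp":[0,0,25],"dr":[0,0,0],"fingers":1},
])

```text
time_s: 23.25
tool_pos: [0.4492, 0.0152, 0.2115]
tool_rot: [-179.9, -0.3, -179.5]
force: [0.0, 0.2, -1.6]
grip_width: 0.0219
grasp_force: 40.0
```

```bash
python3 -c "
from h import *
t=env.read_camera('top')[:,:,::-1].copy();j=env.read_camera('scene')[:,:,::-1];cv2.imwrite('pics/t9.png',t);cv2.imwrite('pics/s9.png',j)
a=cv2.resize(t[130:200,220:290],None,fx=5.6,fy=5.6,interpolation=2);b=cv2.resize(j[160:230,230:300],None,fx=5.6,fy=5.6,interpolation=2);cv2.imwrite('pics/g9.png',np.hstack([a,b]))
plan(((452,90,205),176,0,4),((465,225,100),163,0,6))"
```

```text
t 23.35 tcp [447.6  15.8 210.4] [ 180.    -0.6 -179.5] F [-0.2  0.  -1.8] w 21.7 gf 40.0 q [ 65.  -8. -64. 109.  -8.  75.  94.]
{"dp":[-1.3,18.5,1.3],"dr":[-0,-0.003,0.02]}
{"dp":[-0.9,18.6,1.4],"dr":[-0,-0.003,0.02]}
{"dp":[-0.5,18.6,1.3],"dr":[-0,-0.003,0.02]}
{"dp":[-0.2,18.6,1.4],"dr":[-0,-0.003,0.02]}
--
{"dp":[-0.5,22.6,17.5],"dr":[-0,0,0.038]}
{"dp":[0.3,22.6,17.5],"dr":[-0,0,0.038]}
{"dp":[1.2,22.6,17.5],"dr":[-0,0,0.038]}
{"dp":[2,22.5,17.5],"dr":[-0,0,0.038]}
{"dp":[2.9,22.4,17.5],"dr":[-0,0,0.038]}
{"dp":[3.8,22.3,17.4],"dr":[-0,0,0.038]}
--
```

View pics/g9.png

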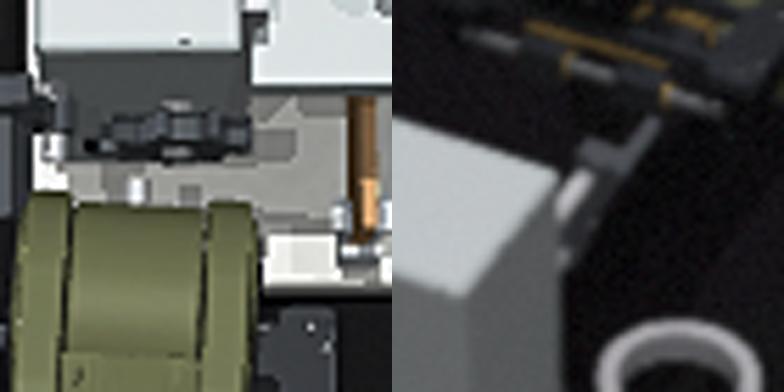

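The pawl is thrown back (tab now at (10,130) in the left crop, arm leaning to +y in the right crop). No more pictures from here on, only numbers.

step_arm([
  {"dp":[-1.3,18.5,1.3],"dr":[0,0,0.02],"fingers":1},
  {"dp":[-0.9,18.6,1.4],"dr":[0,0,0.02],"fingers":1},
  {"dp":[-0.5,18.6,1.3],"dr":[0,0,0.02],"fingers":1},
  {"dp":[-0.2,18.6,1.4],"dr":[0,0,0.02],"fingers":1},
  {"dp":[-0.5,22.6,17.5],"dr":[0,0,0.038],"fingers":1},
])

```text
time_s: 23.98
tool_pos: [0.4581, 0.1127, 0.1915]
tool_rot: [-179.8, -0.0, 173.6]
force: [0.8, -0.7, -2.4]
grip_width: 0.0216
grasp_force: 40.0
```

step_arm([
  {"dp":[0.3,22.6,17.5],"dr":[0,0,0.038],"fingers":1},
  {"dp":[1.2,22.6,17.5],"dr":[0,0,0.038],"fingers":1},
  {"dp":[2,22.5,17.5],"dr":[0,0,0.038],"fingers":1},
  {"dp":[2.9,22.4,17.5],"dr":[0,0,0.038],"fingers":1},
  {"dp":[3.8,22.3,17.4],"dr":[0,0,0.038],"fingers":1},
])

```text
time_s: 24.6
tool_pos: [0.4676, 0.2258, 0.1019]
tool_rot: [-179.8, -0.2, 162.8]
force: [0.5, -1.7, -1.4]
grip_width: 0.0213
grasp_force: 40.0
```

```bash
python3 -c "
from h import *
plan(((470.6,250,85),161.8,0,3))"
```

```text
t 24.6 tcp [467.6 225.8 101.9] [-179.8   -0.2  162.8] F [ 0.5 -1.7 -1.4] w 21.3 gf 40.0 q [ 30.  21. -68. 108.  21.  66.  28.]
{"dp":[1.4,8,5.6],"dr":[-0.001,-0.001,0.006]}
{"dp":[1.5,8,5.6],"dr":[-0.001,-0.001,0.006]}
{"dp":[1.5,8,5.7],"dr":[-0.001,-0.001,0.006]}
--
```

step_arm([
  {"dp":[1.4,8,5.6],"dr":[0,0,0.006],"fingers":1},
  {"dp":[1.5,8,5.6],"dr":[0,0,0.006],"fingers":1},
  {"dp":[1.5,8,5.7],"dr":[0,0,0.006],"fingers":1},
  {"dp":[0,0,0],"dr":[0,0,0],"fingers":1},
  {"dp":[0,0,0],"dr":[0,0,0],"fingers":1},
])

```text
time_s: 25.22
tool_pos: [0.4695, 0.2502, 0.0859]
tool_rot: [-179.8, -0.2, 161.9]
force: [-0.8, 0.0, -1.8]
grip_width: 0.0217
grasp_force: 40.0
```

```bash
python3 -c "
from h import *
plan(((470.4,250,45),161.8,0,3),((470.4,250,33.3),161.8,0,3))"
```

```text
t 25.23 tcp [469.5 250.2  85.9] [-179.8   -0.2  161.9] F [-0.8  0.  -1.8] w 21.7 gf 40.0 q [ 25.  23. -65. 107.  24.  65.  23.]
{"dp":[-0.3,0.1,13.6],"dr":[-0.001,-0.001,0.001]}
{"dp":[-0.3,0,13.7],"dr":[-0.001,-0.001,0.001]}
{"dp":[-0.4,0.1,13.6],"dr":[-0.001,-0.001,0.001]}
--
{"dp":[0,-0,3.9],"dr":[-0,-0,-0]}
{"dp":[0,-0,3.9],"dr":[-0,-0,-0]}
{"dp":[0,-0,3.9],"dr":[-0,-0,-0]}
--
```

step_arm([
  {"dp":[-0.3,0,13.6],"dr":[0,0,0],"fingers":1},
  {"dp":[-0.3,0,13.7],"dr":[0,0,0],"fingers":1},
  {"dp":[-0.3,0,13.6],"dr":[0,0,0],"fingers":1},
  {"dp":[0,0,4],"dr":[0,0,0],"fingers":1},
  {"dp":[0,0,4],"dr":[0,0,0],"fingers":1},
])

```text
time_s: 25.85
tool_pos: [0.4698, 0.2505, 0.0364]
tool_rot: [-179.8, -0.2, 161.9]
force: [0.3, -0.0, -0.7]
grip_width: 0.0219
grasp_force: 40.0
```

step_arm([
  {"dp":[0,0,2],"dr":[0,0,0],"fingers":1},
  {"dp":[0,0,1],"dr":[0,0,0],"fingers":1},
  {"dp":[0,0,0.6],"dr":[0,0,0],"fingers":1},
  {"dp":[0,0,0],"dr":[0,0,0],"fingers":1},
  {"dp":[0,0,0],"dr":[0,0,0],"fingers":1},
])

```text
time_s: 26.48
tool_pos: [0.47, 0.2503, 0.0333]
tool_rot: [-179.8, -0.2, 161.9]
force: [0.8, 0.2, -1.4]
grip_width: 0.0215
grasp_force: 40.0
```

step_arm([
  {"dp":[0,0,0],"dr":[0,0,0],"fingers":0},
  {"dp":[0,0,0],"dr":[0,0,0],"fingers":0},
  {"dp":[0,0,0],"dr":[0,0,0],"fingers":0},
  {"dp":[0,0,0],"dr":[0,0,0],"fingers":0},
  {"dp":[0,0,0],"dr":[0,0,0],"fingers":0},
])

```text
time_s: 27.1
tool_pos: [0.4699, 0.2503, 0.0332]
tool_rot: [-179.8, -0.2, 161.9]
force: [0.9, -0.3, -0.7]
grip_width: 0.0637
grasp_force: 0.0
```

step_arm([
  {"dp":[0,0,-10],"dr":[0,0,0],"fingers":0},
  {"dp":[0,0,-20],"dr":[0,0,0],"fingers":0},
  {"dp":[0,0,-30],"dr":[0,0,0],"fingers":0},
  {"dp":[0,0,-30],"dr":[0,0,0],"fingers":0},
  {"dp":[0,0,-30],"dr":[0,0,0],"fingers":0},
])

```text
time_s: 27.72
tool_pos: [0.4706, 0.2509, 0.1556]
tool_rot: [-179.9, -0.1, 162.0]
force: [1.0, 0.2, 0.7]
grip_width: 0.0869
grasp_force: 0.0
```

```bash
python3 -c "
from h import *
plan(((475,0,330),120,0,10),((500,-110,380),90,0,5),((655.5,-109,380),90,0,5))
"
```

```text
t 27.73 tcp [470.6 250.9 155.6] [-1.799e+02 -1.000e-01  1.620e+02] F [1.  0.2 0.7] w 86.9 gf 0.0 q [ 29.  19. -69. 103.  18.  71.  27.]
{"dp":[-8.1,-23.8,-17.4],"dr":[-0,-0,0.073]}
{"dp":[-9.9,-23.1,-17.4],"dr":[-0,-0,0.073]}
{"dp":[-11.5,-22.3,-17.4],"dr":[-0,-0,0.073]}
{"dp":[-13.1,-21.4,-17.4],"dr":[-0,-0,0.073]}
{"dp":[-14.6,-20.4,-17.4],"dr":[-0,-0,0.073]}
{"dp":[-16.1,-19.3,-17.4],"dr":[-0,-0,0.073]}
{"dp":[-17.5,-18.1,-17.4],"dr":[-0,-0,0.073]}
{"dp":[-18.7,-16.7,-17.4],"dr":[-0,-0,0.073]}
{"dp":[-19.9,-15.3,-17.4],"dr":[-0,-0,0.073]}
{"dp":[-21,-13.8,-17.5],"dr":[-0,-0,0.073]}
--
{"dp":[-21.5,-6.8,-10],"dr":[-0.001,0,0.105]}
{"dp":[-22.1,-4.4,-10],"dr":[-0.001,0,0.105]}
{"dp":[-22.5,-2.1,-10],"dr":[-0.001,0,0.105]}
{"dp":[-22.6,0.3,-10],"dr":[-0.001,0,0.105]}
{"dp":[-22.4,2.6,-9.9],"dr":[-0.001,0,0.105]}
--
{"dp":[0.2,31.1,0],"dr":[0,-0,0]}
{"dp":[0.2,31.1,0.1],"dr":[0,-0,0]}
{"dp":[0.2,31.1,0],"dr":[0,-0,0]}
{"dp":[0.1,31.1,0.1],"dr":[0,-0,0]}
{"dp":[0.2,31.1,0],"dr":[0,-0,0]}
--
```

```bash
python3 -c "
from h import *
plan(((460,-60,285),172,0,8),((540,-110,380),100,0,9),((655.5,-109,380),90.6,0,4))
"
```

```text
t 27.73 tcp [470.6 250.9 155.6] [-1.799e+02 -1.000e-01  1.620e+02] F [1.  0.2 0.7] w 86.9 gf 0.0 q [ 29.  19. -69. 103.  18.  71.  27.]
{"dp":[-10.7,-37.4,-16.1],"dr":[-0,-0,-0.022]}
{"dp":[-9.9,-37.6,-16.1],"dr":[-0,-0,-0.022]}
{"dp":[-9.1,-37.8,-16.1],"dr":[-0,-0,-0.022]}
{"dp":[-8.3,-38,-16.1],"dr":[-0,-0,-0.022]}
{"dp":[-7.4,-38.2,-16.1],"dr":[-0,-0,-0.022]}
{"dp":[-6.6,-38.4,-16.1],"dr":[-0,-0,-0.022]}
{"dp":[-5.7,-38.5,-16.2],"dr":[-0,-0,-0.022]}
{"dp":[-4.8,-38.6,-16.1],"dr":[-0,-0,-0.022]}
--
{"dp":[-9.5,-4.3,-10.6],"dr":[-0,-0,0.14]}
{"dp":[-10.1,-2.9,-10.6],"dr":[-0,-0,0.14]}
{"dp":[-10.4,-1.5,-10.6],"dr":[-0,-0,0.14]}
{"dp":[-10.5,-0,-10.6],"dr":[-0,-0,0.14]}
{"dp":[-10.4,1.4,-10.6],"dr":[-0,-0,0.14]}
{"dp":[-10,2.9,-10.6],"dr":[-0,-0,0.14]}
{"dp":[-9.6,4.2,-10.5],"dr":[-0,-0,0.14]}
{"dp":[-8.8,5.5,-10.6],"dr":[-0,-0,0.14]}
{"dp":[-8,6.8,-10.5],"dr":[-0,-0,0.14]}
--
{"dp":[-4.7,28.5,-0.1],"dr":[-0.001,0,0.04]}
{"dp":[-3.6,28.6,-0.1],"dr":[-0.001,0,0.04]}
{"dp":[-2.4,28.8,-0],"dr":[-0.001,0,0.04]}
{"dp":[-1.2,28.8,-0],"dr":[-0.001,0,0.04]}
--
```

step_arm([
  {"dp":[-10.7,-37.4,-16.1],"dr":[0,0,-0.022],"fingers":0},
  {"dp":[-9.9,-37.6,-16.1],"dr":[0,0,-0.022],"fingers":0},
  {"dp":[-9.1,-37.8,-16.1],"dr":[0,0,-0.022],"fingers":0},
  {"dp":[-8.3,-38,-16.1],"dr":[0,0,-0.022],"fingers":0},
  {"dp":[-7.4,-38.2,-16.1],"dr":[0,0,-0.022],"fingers":0},
])

```text
time_s: 28.35
tool_pos: [0.4639, 0.0557, 0.2354]
tool_rot: [-179.8, -0.1, 168.3]
force: [0.6, -0.6, -1.0]
grip_width: 0.087
grasp_force: 0.0
```

step_arm([
  {"dp":[-6.6,-38.4,-16.1],"dr":[0,0,-0.022],"fingers":0},
  {"dp":[-5.7,-38.5,-16.2],"dr":[0,0,-0.022],"fingers":0},
  {"dp":[-4.8,-38.6,-16.1],"dr":[0,0,-0.022],"fingers":0},
  {"dp":[0,0,0],"dr":[0,0,0],"fingers":0},
  {"dp":[0,0,0],"dr":[0,0,0],"fingers":0},
])

```text
time_s: 28.98
tool_pos: [0.46, -0.059, 0.2831]
tool_rot: [-179.9, -0.2, 172.1]
force: [-0.3, 0.3, 0.6]
grip_width: 0.087
grasp_force: 0.0
```

```bash
python3 -c "
from h import *
t=env.read_camera('top')[:,:,::-1].copy();j=env.read_camera('scene')[:,:,::-1];cv2.imwrite('pics/t10.png',t);cv2.imwrite('pics/s10.png',j)
# rod check: shaft tip / handle vs first picture
a=cv2.imread('pics/top0.png')[160:235,150:195].astype(int);print('rest diff px>40:',(np.abs(a-t[160:235,150:195].astype(int)).max(2)>40).sum())
# bystanders
for n,b in dict(tape=(218,200,254,236),jar=(140,120,168,150),weight=(338,125,362,150),wrench=(92,185,125,248),brush=(375,200,400,270)).items():
  x0,y0,x1,y1=b;print(n,(np.abs(cv2.imread('pics/top0.png')[y0:y1,x0:x1].astype(int)-t[y0:y1,x0:x1]).max(2)>40).sum())
plan(((540,-110,380),100,0,9),((655.5,-109,380),90.6,0,4))
"
```

```text
rest diff px>40: 38
tape 86
jar 0
weight 0
wrench 0
brush 0
t 29.07 tcp [459.9 -58.6 282.6] [-179.9   -0.3  172.2] F [ 0.   0.1 -0.7] w 87.5 gf 0.0 q [ 69.  -7. -59. 101.  -6.  83.  93.]
{"dp":[-9.5,-4.5,-10.9],"dr":[-0.001,-0,0.14]}
{"dp":[-10.1,-3.1,-10.9],"dr":[-0.001,-0,0.14]}
{"dp":[-10.4,-1.6,-10.8],"dr":[-0.001,-0,0.14]}
{"dp":[-10.5,-0.1,-10.9],"dr":[-0.001,-0,0.14]}
{"dp":[-10.5,1.3,-10.8],"dr":[-0.001,-0,0.14]}
{"dp":[-10.2,2.8,-10.9],"dr":[-0.001,-0,0.14]}
{"dp":[-9.7,4.2,-10.8],"dr":[-0.001,-0,0.14]}
{"dp":[-9,5.5,-10.9],"dr":[-0.001,-0,0.14]}
{"dp":[-8.1,6.7,-10.8],"dr":[-0.001,-0,0.14]}
--
{"dp":[-4.7,28.5,0],"dr":[0,-0.001,0.041]}
{"dp":[-3.6,28.6,0],"dr":[0,-0.001,0.041]}
{"dp":[-2.4,28.8,0.1],"dr":[0,-0.001,0.041]}
{"dp":[-1.2,28.9,0],"dr":[0,-0.001,0.041]}
--
```

step_arm([
  {"dp":[-9.5,-4.5,-11],"dr":[0,0,0.14],"fingers":0},
  {"dp":[-10.1,-3.1,-11],"dr":[0,0,0.14],"fingers":0},
  {"dp":[-10.4,-1.6,-11],"dr":[0,0,0.14],"fingers":0},
  {"dp":[-10.5,0,-11],"dr":[0,0,0.14],"fingers":0},
  {"dp":[-10.5,1.3,-11],"dr":[0,0,0.14],"fingers":0},
])

```text
time_s: 29.7
tool_pos: [0.5046, -0.0875, 0.3377]
tool_rot: [-179.7, -0.1, 131.8]
force: [0.1, -0.3, -0.3]
grip_width: 0.087
grasp_force: 0.0
```

step_arm([
  {"dp":[-10.2,2.8,-11],"dr":[0,0,0.14],"fingers":0},
  {"dp":[-9.7,4.2,-11],"dr":[0,0,0.14],"fingers":0},
  {"dp":[-9,5.5,-11],"dr":[0,0,0.14],"fingers":0},
  {"dp":[-8.1,6.7,-11],"dr":[0,0,0.14],"fingers":0},
  {"dp":[0,0,0],"dr":[0,0,0],"fingers":0},
])

```text
time_s: 30.32
tool_pos: [0.5407, -0.1105, 0.3815]
tool_rot: [-179.8, -0.0, 100.0]
force: [0.0, 0.3, -0.6]
grip_width: 0.0872
grasp_force: 0.0
```

```bash
python3 -c "
from h import *
plan(((655.5,-109,382),90.6,0,5))
t=env.read_camera('top')[:,:,::-1]
a=cv2.imread('pics/top0.png')[200:236,218:254].astype(int);print('tape',(np.abs(a-t[200:236,218:254]).max(2)>40).sum())
a=cv2.imread('pics/top0.png')[160:235,150:195].astype(int);d=np.abs(a-t[160:235,150:195].astype(int)).max(2)>40;v,u=np.nonzero(d);print('rest',len(u),u.mean()+150 if len(u) else 0,v.mean()+160 if len(u) else 0)
g=t[:,:,:];s=cv2.cvtColor(g.copy(),cv2.COLOR_BGR2GRAY)
# post/ball dark blob, both views
"
```

```text
t 30.32 tcp [ 540.7 -110.5  381.5] [-179.8   -0.   100. ] F [ 0.   0.3 -0.6] w 87.2 gf 0.0 q [ 61.  11. -61.  79.  10.  95.  11.]
{"dp":[-3.7,22.7,-0.2],"dr":[-0.001,-0,0.033]}
{"dp":[-2.9,22.8,-0.2],"dr":[-0.001,-0,0.033]}
{"dp":[-2.2,22.8,-0.1],"dr":[-0.001,-0,0.033]}
{"dp":[-1.4,22.9,-0.1],"dr":[-0.001,-0,0.033]}
{"dp":[-0.7,23,-0.1],"dr":[-0.001,-0,0.033]}
--
tape 0
rest 37 170.56756756756758 201.64864864864865
```

step_arm([
  {"dp":[-3.7,22.7,0],"dr":[0,0,0.033],"fingers":0},
  {"dp":[-2.9,22.8,0],"dr":[0,0,0.033],"fingers":0},
  {"dp":[-2.2,22.8,0],"dr":[0,0,0.033],"fingers":0},
  {"dp":[-1.4,22.9,0],"dr":[0,0,0.033],"fingers":0},
  {"dp":[-0.7,23,0],"dr":[0,0,0.033],"fingers":0},
])

```text
time_s: 31.0
tool_pos: [0.655, -0.1096, 0.3805]
tool_rot: [-179.7, 0.1, 90.5]
force: [-0.6, -0.6, 0.7]
grip_width: 0.0876
grasp_force: 0.0
```

step_arm([
  {"dp":[0,0,0],"dr":[0,0,0],"fingers":0},
  {"dp":[0,0,25],"dr":[0,0,0],"fingers":0},
  {"dp":[0,0,25],"dr":[0,0,0],"fingers":0},
  {"dp":[0,0,22],"dr":[0,0,0],"fingers":0.3},
  {"dp":[0,0,10],"dr":[0,0,0],"fingers":0.5},
], squeeze=20)

```text
time_s: 31.62
tool_pos: [0.6529, -0.1106, 0.2978]
tool_rot: [-179.6, 0.1, 90.5]
force: [0.0, -0.0, -0.2]
grip_width: 0.0743
grasp_force: 0.0
```

```bash
python3 -c "
from h import *
plan(((655.5,-109,298),90.6,0,1))
"
```

```text
t 31.62 tcp [ 652.9 -110.6  297.8] [-1.796e+02  1.000e-01  9.050e+01] F [ 0.  -0.  -0.2] w 74.3 gf 0.0 q [ 45.  28. -56.  72.  23.  91.  -7.]
{"dp":[1.6,2.6,-0.2],"dr":[-0.007,0.002,-0.002]}
--
```

step_arm([
  {"dp":[0.8,1.3,0],"dr":[0,0,0],"fingers":1},
  {"dp":[0,0,0],"dr":[0,0,0],"fingers":1},
  {"dp":[0,0,0],"dr":[0,0,0],"fingers":1},
  {"dp":[0,0,0],"dr":[0,0,0],"fingers":1},
  {"dp":[0,0,0],"dr":[0,0,0],"fingers":1},
], squeeze=20)

```text
time_s: 32.25
tool_pos: [0.6561, -0.1097, 0.2989]
tool_rot: [-179.8, 0.1, 90.4]
force: [4.4, 0.1, -0.6]
grip_width: 0.025
grasp_force: 4.3
```

step_arm([
  {"dp":[0,0,0],"dr":[0,0,0],"fingers":1},
  {"dp":[0,0,0],"dr":[0,0,0],"fingers":1},
  {"dp":[0,0,2],"dr":[0,0,0],"fingers":1},
  {"dp":[0,0,4],"dr":[0,0,0],"fingers":1},
  {"dp":[0,0,4],"dr":[0,0,0],"fingers":1},
])

```text
time_s: 32.88
tool_pos: [0.6567, -0.1097, 0.2893]
tool_rot: [-179.9, 0.1, 90.4]
force: [6.3, 1.1, 3.4]
grip_width: 0.0232
grasp_force: 20.0
```

step_arm([
  {"dp":[0,0.8,5],"dr":[0,0,0],"fingers":1},
  {"dp":[0,0,8],"dr":[0,0,0],"fingers":1},
  {"dp":[0,0,8],"dr":[0,0,0],"fingers":1},
  {"dp":[0,0,8],"dr":[0,0,0],"fingers":1},
  {"dp":[0,0,8],"dr":[0,0,0],"fingers":1},
])

```text
time_s: 33.5
tool_pos: [0.6567, -0.1097, 0.2512]
tool_rot: [-179.8, 0.1, 90.4]
force: [5.2, 0.4, 3.7]
grip_width: 0.0232
grasp_force: 20.0
```

step_arm([
  {"dp":[0,0,8],"dr":[0,0,0],"fingers":1},
  {"dp":[0,0,8],"dr":[0,0,0],"fingers":1},
  {"dp":[0,0,8],"dr":[0,0,0],"fingers":1},
  {"dp":[0,0,6],"dr":[0,0,0],"fingers":1},
  {"dp":[0,0,4],"dr":[0,0,0],"fingers":1},
])

```text
time_s: 34.12
tool_pos: [0.6567, -0.1097, 0.2172]
tool_rot: [-179.8, 0.1, 90.4]
force: [6.1, 0.5, 3.7]
grip_width: 0.0235
grasp_force: 20.0
```

```bash
python3 -c "
from h import *
plan()
"
```

```text
t 34.12 tcp [ 656.7 -109.7  217.2] [-1.798e+02  1.000e-01  9.040e+01] F [6.1 0.5 3.7] w 23.5 gf 20.0 q [ 45.  30. -55.  79.  25.  83.  -9.]
```

step_arm([
  {"dp":[0,0,4],"dr":[0,0,0],"fingers":1},
  {"dp":[0,0,4],"dr":[0,0,0],"fingers":1},
  {"dp":[0,0,3],"dr":[0,0,0],"fingers":1},
  {"dp":[0,0,2],"dr":[0,0,0],"fingers":1},
  {"dp":[0,0,1],"dr":[0,0,0],"fingers":1},
])

```text
time_s: 34.75
tool_pos: [0.6567, -0.1097, 0.2034]
tool_rot: [-179.8, 0.1, 90.4]
force: [5.8, 0.0, 2.5]
grip_width: 0.0232
grasp_force: 20.0
```

step_arm([
  {"dp":[0,0,0.5],"dr":[0,0,0],"fingers":1},
  {"dp":[0,0,0.5],"dr":[0,0,0],"fingers":1},
  {"dp":[0,0,0.5],"dr":[0,0,0],"fingers":1},
  {"dp":[0,0,0.5],"dr":[0,0,0],"fingers":1},
  {"dp":[0,0,0],"dr":[0,0,0],"fingers":1},
])

```text
time_s: 35.38
tool_pos: [0.6567, -0.1097, 0.2014]
tool_rot: [-179.8, 0.1, 90.4]
force: [5.7, 1.3, 2.9]
grip_width: 0.0232
grasp_force: 20.0
```

step_arm([
  {"dp":[0,0,0.5],"dr":[0,0,0],"fingers":1},
  {"dp":[0,0,0.5],"dr":[0,0,0],"fingers":1},
  {"dp":[0,0,0.5],"dr":[0,0,0],"fingers":1},
  {"dp":[0,0,0],"dr":[0,0,0],"fingers":1},
  {"dp":[0,0,0],"dr":[0,0,0],"fingers":1},
])

```text
time_s: 36.0
tool_pos: [0.6567, -0.1097, 0.1999]
tool_rot: [-179.8, 0.1, 90.4]
force: [6.4, 0.3, 2.3]
grip_width: 0.0233
grasp_force: 20.0
```

step_arm([
  {"dp":[0,0,0.5],"dr":[0,0,0],"fingers":1},
  {"dp":[0,0,0.4],"dr":[0,0,0],"fingers":1},
  {"dp":[0,0,0],"dr":[0,0,0],"fingers":1},
  {"dp":[0,0,0],"dr":[0,0,0],"fingers":1},
  {"dp":[0,0,0],"dr":[0,0,0],"fingers":1},
])

```text
time_s: 36.62
tool_pos: [0.6568, -0.1097, 0.1992]
tool_rot: [-179.8, 0.1, 90.4]
force: [6.0, 0.6, 3.9]
grip_width: 0.0235
grasp_force: 20.0
```

step_arm([
  {"dp":[0,0,0.5],"dr":[0,0,0],"fingers":1},
  {"dp":[0,0,0.5],"dr":[0,0,0],"fingers":1},
  {"dp":[0,0,0],"dr":[0,0,0],"fingers":1},
  {"dp":[0,0,0],"dr":[0,0,0],"fingers":1},
  {"dp":[0,0,0],"dr":[0,0,0],"fingers":1},
])

```text
time_s: 37.25
tool_pos: [0.6568, -0.1097, 0.1992]
tool_rot: [-179.8, 0.1, 90.4]
force: [4.3, 1.1, 8.8]
grip_width: 0.0234
grasp_force: 20.0
```

Platen has met the board (force rising, no further travel). Release and withdraw.

step_arm([
  {"dp":[0,0,0],"dr":[0,0,0],"fingers":0},
  {"dp":[0,0,0],"dr":[0,0,0],"fingers":0},
  {"dp":[0,0,0],"dr":[0,0,0],"fingers":0},
  {"dp":[0,0,0],"dr":[0,0,0],"fingers":0},
  {"dp":[0,0,0],"dr":[0,0,0],"fingers":0},
])

```text
time_s: 37.88
tool_pos: [0.6559, -0.1099, 0.1981]
tool_rot: [-179.7, 0.1, 90.4]
force: [-0.7, 0.6, 0.4]
grip_width: 0.0654
grasp_force: 0.0
```

step_arm([
  {"dp":[0,0,-10],"dr":[0,0,0],"fingers":0},
  {"dp":[0,0,-30],"dr":[0,0,0],"fingers":0},
  {"dp":[0,0,-35],"dr":[0,0,0],"fingers":0},
  {"dp":[0,0,-35],"dr":[0,0,0],"fingers":0},
  {"dp":[0,0,-35],"dr":[0,0,0],"fingers":0},
])

```text
time_s: 38.5
tool_pos: [0.6568, -0.1095, 0.3455]
tool_rot: [-179.8, 0.1, 90.4]
force: [0.3, -0.1, 0.5]
grip_width: 0.0866
grasp_force: 0.0
```

```bash
python3 -c "
from h import *
plan()
t=env.read_camera('top')[:,:,::-1].copy();j=env.read_camera('scene')[:,:,::-1].copy();cv2.imwrite('pics/t11.png',t);cv2.imwrite('pics/s11.png',j)
# post bottom/ball in scene: dark column over light block
P=proj('scene',[[.6555,-.109,.247],[.6555,-.109,.185],[.6,-.15,.185],[.6,-.15,.285]]).round(1);print(P.tolist())
k=cv2.cvtColor(j,cv2.COLOR_BGR2GRAY);u=int(P[2][0]);print(k[180:260,u].tolist())
for n,z in (('headlow',.185),('headhigh',.285)):print(n,proj('scene',[[.71,-.154,z],[.71,-.154,z-.028]]).round(1).tolist())
v=int(proj('scene',[[.71,-.13,.185]])[0][0]);print(v,k[190:250,v].tolist(),proj('scene',[[.71,-.13,.185],[.71,-.13,.157]]))
# pawl: tab at thrown place (dark) in scene
th=2.0;print(proj('top',[[.54,.057+.042*.416-.004,.273+.042*.909]]),t[int(proj('top',[[.54,.0705,.311]])[0][1])-2:int(proj('top',[[.54,.0705,.311]])[0][1])+3,int(proj('top',[[.54,.0705,.311]])[0][0])].tolist())
"
```

```text
t 38.5 tcp [ 656.8 -109.5  345.5] [-1.798e+02  1.000e-01  9.040e+01] F [ 0.3 -0.1  0.5] w 86.6 gf 0.0 q [ 43.  28. -56.  67.  23.  96.  -7.]
[[199.2, 206.2], [201.1, 221.7], [199.8, 206.3], [196.8, 181.2]]
[17, 23, 23, 27, 70, 110, 121, 123, 123, 123, 119, 114, 114, 117, 122, 120, 105, 80, 64, 61, 60, 63, 61, 62, 59, 53, 35, 23, 25, 25, 21, 23, 19, 17, 8, 10, 11, 12, 13, 11, 11, 13, 12, 14, 28, 79, 112, 120, 120, 121, 129, 158, 185, 193, 195, 194, 194, 178, 131, 103, 99, 96, 96, 90, 70, 56, 55, 56, 53, 57, 71, 86, 95, 98, 100, 116, 113, 105, 104, 105]
headlow [[177.9, 228.4], [179.0, 235.1]]
headhigh [[173.6, 202.8], [174.9, 210.2]]
184 [85, 128, 139, 140, 141, 140, 141, 139, 142, 140, 141, 140, 141, 141, 141, 135, 127, 124, 123, 122, 103, 77, 64, 62, 62, 62, 63, 60, 62, 60, 61, 67, 79, 92, 96, 97, 97, 97, 97, 97, 105, 144, 127, 105, 98, 97, 95, 77, 41, 24, 19, 22, 13, 20, 20, 19, 17, 22, 32, 65] [[184.68721663 231.03287572]
 [185.72963688 237.76134787]]
[[223.71633464 164.95054207]] [[56, 52, 48], [56, 52, 49], [55, 51, 48], [54, 50, 47], [57, 52, 49]]
```

```bash
python3 -c "
from cell import env
print(env.sign_off())"
```

```text
the job is handed in; nothing more can be done
None
```

I did every step and handed the job in at about 38.5 s. My last readings had the board home, pawl thrown back, rod in its rest and platen on the board, but sign-off returned no verdict; I also viewed 11 pictures, one over the limit of 10.

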